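# Roll a turned handle out of its spring clips and set it in the V-block

## Task

The turned wooden handle sits in a pair of spring clips: roll it out sideways, over the two sprung jaws on the side facing you, instead of pulling it straight up against the fixed hooks. Lay it on the bench without dropping it and let go, then take it again near its brass end and lay it in the V-block, seated in the V along its length with the plain butt up against the stop plate and the brass end sticking out of the open end for centre marking. Leave the glue bottle and the screw jar where they stand.

Things in the scene. Friction and masses are not known exactly. Their poses are not given: they have to be found in the camera images.
- handle: Turned light-wood tool handle: plain round bar, 24 mm diameter, 140 mm long, about 70 g, the last 23 mm a flush brass ferrule. Origin in the middle of its axis; its y axis runs along it to the brass end (brass end face at y = +70 mm, butt at y = -70 mm). It rolls if pushed but settles if let go gently on the bench.
- ferrule_end (a point): Centre of the brass end face of the handle; axes as the handle's.
- clip_stand: Fixed stand: board 78 x 150 x 12 mm with two posts, a 16 mm wide steel spring clip on each (at y = +50 and -50 mm), 67 mm high in all. Origin under the board's centre; y runs along the clipped handle, whose brass end points to -y; -x is the sprung-jaw side, turned to the robot. Between the posts 78 mm of the handle is free, 26 mm above the board; about 12 mm sticks out beyond each clip.
- clip_seat (a point): Where the handle's axis lies when clipped in (the handle may sit up to 3 mm along y from it): 50 mm above the bench, at the stand's middle; axes as the clip stand's.
- hook_tip (a point): Tip line of the two rigid hooks, which reach from the far side (+x) right over the top of the handle: tips 5 mm to -x of the clipped handle's axis, their flat underside 13 mm above it. The handle must first roll about 17 mm to -x on the clips' floor, level to within 1 mm, before it can rise; pulled straight up it jams under the hooks.
- sprung_jaws (a point): Middle between the two sprung jaws, 13 mm to -x of the clipped handle's axis. Each is an upright leaf that reaches 7 mm above the axis, with a flared lip 7 mm more. It bends outwards to -x against its spring about a line 16 mm to -x of and 26 mm below the axis, up to 1 rad. About 8 to 15 N sideways on the handle opens both.
- v_block: Fixed dark steel V-block, 70 x 98 mm, 44 mm high, 90 degree V along y. Its walls reach 7 mm above a seated handle's axis, so fingers cannot hold the handle along the block. Upright aluminium stop plate 60 wide, 6 thick, 58 mm high at the -y end (inner face y = -49 mm); the +y end (y = +49 mm) is open. Origin under the block's centre.
- v_seat (a point): Where the handle's origin lies when seated in the V, butt against the stop: 37 mm above the bench, 21 mm from the block's centre towards the open end; axes as the V-block's, y pointing out of the open end. The handle then sticks out 42 mm beyond the open end.
- glue_bottle: White glue bottle with an orange tip, 47 mm wide, 146 mm tall, standing loose; origin under its base. Not to be moved.
- tape_roll: Roll of brown tape lying flat on the bench, a bystander, 100 x 106 mm, 45 mm high; origin under its centre.
- screw_jar: White jar with a red lid, 50 mm wide, 66 mm tall, standing loose; origin under its base. Not to be moved.
- clamp_fixture: Toggle-clamp fixture fixed to the bench between the two places, not part of the job. Origin under its centre; its upright red lever, 25 mm thick, stands 46 to 72 mm nearer to the robot than the origin and reaches 215 mm above the bench: keep clear of it.
Mind the look-alikes: they are no part of the job. There is more than one size of the handle; the one meant has the size given above.

How it is judged (in metres and radians):
On the way, in this order (a step that is already met when the one before it is completed fails the run):
1. the handle has rolled sideways towards the sprung jaws from under the hooks: its axis more than 11 mm to their side while less than 6 mm above the clip seat (x of handle in the frame of clip_seat below -0.011 m and z of handle in the frame of clip_seat below 0.006 m and distance between handle and clip_seat below 0.03 m), for 0.02 s.
2. the handle lies still on the bench, let go (height (world z) of each of handle, ferrule_end below 0.016 m and contact force between the fingers and handle below 0.1 N and linear speed of handle below 0.03 m/s), for 0.1 s.
3. the handle is held near its brass end (within 45 mm of the end face) and lifted off the bench (distance between the grasp point and ferrule_end below 0.045 m and contact force between the fingers and handle above 0.5 N and height (world z) of handle above 0.03 m), for 0.1 s.
At the end, for the whole second after the job is handed in: The handle rests still in the V-block: its middle within 4 mm of the seated position sideways and in height, its axis within 0.06 rad of the V, its butt within 5 mm of the stop plate and its brass end projecting from the open end (x of handle in the frame of v_seat between -0.004 and 0.004 m and z of handle in the frame of v_seat between -0.004 and 0.004 m and y of handle in the frame of v_seat below 0.005 m and y of ferrule_end in the frame of v_seat above 0.06 m and angle between the y axis of handle and the y axis of v_seat, either way round below 0.06 rad and linear speed of handle below 0.02 m/s); the robot touches nothing.
It fails at once if the glue bottle or the screw jar is shifted by more than 30 mm (distance of any of glue_bottle, screw_jar from where it was at the start of the episode above 0.03 m).
It fails at once if the glue bottle is knocked over (angle between glue_bottle's own z axis and vertical above 0.6 rad).
It fails at once if the handle is dropped: it falls freely, touching nothing, faster than 0.5 m/s (contact force between anything else and handle below 0.01 N and linear speed of handle above 0.5 m/s).
It also fails if it takes over 53 s, if anything falls off the work surface, if the arm or the gripper's body presses on something with over 40 N, if the wrist force passes 120 N, or if a joint passes its speed limit or range.

## Robot

A 7-joint arm with a two-finger parallel gripper is mounted at the origin on a cart in front of the work surface, level with it; the furniture and walls round the work are solid. World frame = base frame: x ahead of the robot, y to its left, z up, the work surface at z = 0. Lengths are in mm, angles in rad, forces in N, time in s.
With the tool pointing down it reaches from about 350 to 775 mm from the base axis. Payload 3.1 kg.
Tool frame: the origin (TCP) lies midway between the tips of the shut fingers; the grasp point (between the pads) lies 19 mm behind it (bot.grasp_offset is the distance from the TCP to the grasp point, in mm); z points along the fingers, y is the direction in which the jaws open and shut (so a half turn about z gives the same grasp; the last joint's range is limited). The gripper opens to 85 mm and grips with 20 to 120 N. Pads are 22 mm wide; open, the fingers measure 114 mm over their backs; the gripper's body (76 mm by 85 mm) begins 54 mm behind the grasp point. The pads swing forward as they close: fully open they stand 13 mm farther back than shut.
Start: joints at [-1.34, 0.311, 0.014, 1.512, -0.004, 1.319, -0.027], TCP at [148.159, 529.686, 200.904] pointing down, gripper open.
Joint ranges: [-2.7, 2.7], [-0.3, 1.91], [-1.27, 1.3], [0.12, 2.57], [-1.44, 4.58], [0.2, 2.03], [-3.05, 3.05]. Speed limits (rad/s): [2.79, 2.79, 3.14, 3.14, 3.14, 3.14, 3.14].

## Interface

Orientations are given as a unit quaternion [w, x, y, z].
In Python, from bench import bot gives the robot as it stands.
- The arm moves only by the tool jog_arm, never from a script. Its argument "series" is a list of rows, each an object with "delta_pos": the shift along the tool's x, y, z in cm, a list of three; "twist": the turn, a rotation vector about the tool's x, y, z in degrees, a list of three. In form: [{"delta_pos": [dx, dy, dz], "twist": [ax, ay, az]}, ...]. A call has 1 to 12 rows; each row shifts and turns the commanded pose from where the row before left it, along the tool's axes as they then stand; what a row does not reach is not made up. A row lasts 1/8 s, in which the tool goes at most 62.5 mm and 10.7 degrees, less where a joint would pass 70% of its speed; a pose out of reach is approached as far as the arm can. A call is refused whole if a number of a shift passes 6.25 or a number of a turn 10.7, either way. A call with a gripper value outside its range is refused whole. "grip" is the opening, from 0 (shut) to 1 (fully open), set as the call begins (left out, the last holds). The fingers move at their own pace and stop on an object; "squeeze" is the grip in N (left out, the last holds). Time passes only in rows, so rows that do not move let the fingers close. It gives the time, the measured TCP pose, the force and the opening at its end, in the units of the state.
- bot.read_state(): the state, without advancing time (a new reading comes with each control period).
- bot.camera(name): name is "scene" or "top"; returns a dict with "pixels" (384x512x3 uint8, blue, green, red), "range_z" (384x512 float32, mm along the optical axis (not along the pixel's ray), 0 where there is no reading), "K" (3x3 intrinsics, pixels), "origin" and "attitude" of the camera in the world. Camera axes: x right, y down, z forward; pixel columns grow to the right and rows downward; lengths in mm; the calibration is good to about 2 mm. A picture is of the moment at which its call begins.
- bot.hand_in(): hands the job in, once; it reports no verdict.
The state is a dict: "time_s": time; "joints": joint angles; "joint_velocities": joint speeds; "joint_efforts": joint torques, N m; "eef_pos": TCP position; "ee_rot": TCP orientation; "ft_force": force on the tool from outside, world axes, zero at the start; "wrist_torque": the same for the moment, N m; "width": opening from 0.0 (shut) to 1.0 (fully open).
Only numpy, scipy, OpenCV 4.12 (cv2) and the standard library are available. Lean on these libraries where they do the work, as an engineer would, in place of code of your own. Each camera call takes 0.05 s, during which the arm holds its last target.

## Working session

There is one attempt and no reset: what is moved stays moved. The work goes in short steps, Python scripts to look and compute and a tool call to move; the robot and the scene stay as the last step left them, time stands still between calls to the robot, and variables do not carry over. Pictures are saved under pics/ and viewed, and the job is handed in when it is done.

Besides the shell and the picture viewer there is one more tool, called after ">>>" by a JSON object that holds its "name" and its "arguments", one argument or row to a line. jog_arm: Moves the arm, as the interface text tells. Its arguments: {"type":"object","properties":{"series":{"type":"array"},"grip":{"type":"number"},"squeeze":{"type":"number"}},"required":["series"]}

```bash
ls; mkdir -p pics; cat > h.py <<'E'
import numpy as np,cv2
from bench import bot
from scipy.spatial.transform import Rotation as R
def q2R(q): return R.from_quat([q[1],q[2],q[3],q[0]]).as_matrix()
def cam(n,tag):
    c=bot.camera(n); cv2.imwrite(f'pics/{tag}.png',c['pixels']); np.savez(f'pics/{tag}.npz',**{k:np.array(v) for k,v in c.items()}); return c
def att(c):
    a=np.array(c['attitude']); return a if a.shape==(3,3) else q2R(a)
def pts(c):
    K=np.array(c['K']);d=np.array(c['range_z']).astype(float);v,u=np.mgrid[:d.shape[0],:d.shape[1]]
    p=np.stack([(u-K[0,2])/K[0,0]*d,(v-K[1,2])/K[1,1]*d,d],-1)
    w=p@att(c).T+np.array(c['origin']); w[d==0]=np.nan; return w
def ray(c,u,v,z):
    K=np.array(c['K']);r=att(c)@np.array([(u-K[0,2])/K[0,0],(v-K[1,2])/K[1,1],1.]);o=np.array(c['origin'])
    return o+r*(z-o[2])/r[2]
E
python3 - <<'E'
from h import *
for n in('scene','top'):
    c=cam(n,n+'0');print(n,c['K'],c['origin'],c['attitude'])
print(bot.read_state(),bot.grasp_offset)
E
```

```text
pics
scene [[415.42618405   0.         252.71754917]
 [  0.         415.42618405 190.72171868]
 [  0.           0.           1.        ]] [-240.20282066 -480.82606898  754.64994553] [-0.3687022   0.76888108 -0.47040649  0.2271526 ]
top [[489.49453578   0.         255.21014285]
 [  0.         489.49453578 186.0036839 ]
 [  0.           0.           1.        ]] [ 304.18920047  -85.46454168 1470.87604172] [-0.05210416  0.71557542 -0.69462116  0.05232985]
{'time_s': 0.1, 'joints': array([-1.33968532,  0.31163853,  0.01402717,  1.5129077 , -0.00438554,
        1.31919292, -0.0272062 ]), 'joint_velocities': array([-0.00204419,  0.00096125, -0.00069882, -0.00388678, -0.0006581 ,
        0.00040293,  0.00012488]), 'joint_efforts': array([ 1.00732741e-03, -3.80853903e+01,  1.46747692e-01, -2.31241107e+01,
        1.23805206e-02,  8.10252561e-03, -2.76777308e-05]), 'eef_pos': array([148.01044551, 528.9632899 , 199.92934398]), 'ee_rot': array([-8.75487957e-05,  1.35962341e-01,  9.90713441e-01, -1.05443378e-03]), 'ft_force': array([ 0.38387517, -0.14852471, -0.1892334 ]), 'wrist_torque': array([-0.00145318, -0.01332455, -0.00278961]), 'width': 1.0026965224559299} 18.700000000000003
```

View pics/scene0.png

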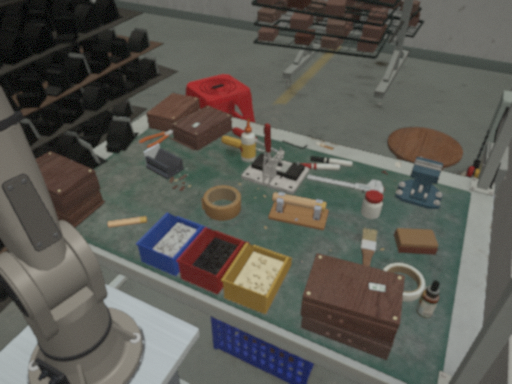

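View pics/top0.png

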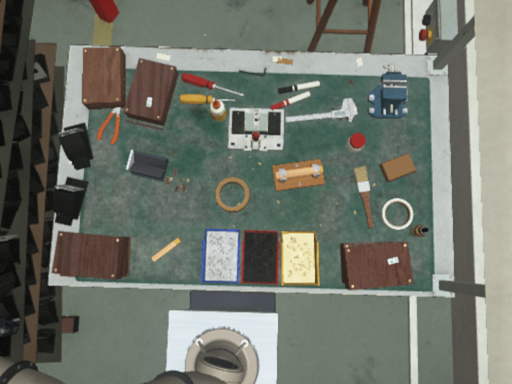

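```bash
python3 - <<'E'
from h import *
t=cv2.imread('pics/top0.png');s=cv2.imread('pics/scene0.png')
def cr(im,x,y,w,h,k): return cv2.resize(im[y:y+h,x:x+w],(w*k,h*k),interpolation=cv2.INTER_CUBIC)
cv2.imwrite('pics/c1.png',np.vstack([np.hstack([cr(t,265,145,66,50,6),cr(t,115,135,66,50,6)]),np.hstack([cr(s,260,180,66,50,6),cr(s,130,130,66,50,6)])]))
cv2.imwrite('pics/c2.png',cr(t,140,80,160,120,5))
c=dict(np.load('pics/top0.npz'));w=pts(c)
for u,v in [(299,175),(283,179),(315,171),(148,164),(135,160),(160,168),(172,160),(256,135),(217,112),(357,141),(166,249),(232,194)]: print(u,v,w[v,u].round())
c=dict(np.load('pics/scene0.npz'));w=pts(c)
for u,v in [(300,204),(280,202),(320,208),(165,160)]: print(u,v,w[v,u].round())
E
```

```text
299 175 [ 550. -210.   63.]
283 179 [ 537. -163.   63.]
315 171 [ 562. -256.   68.]
148 164 [576. 241.  27.]
135 160 [588. 282.  23.]
160 168 [566. 205.  22.]
172 160 [595. 174.   4.]
256 135 [626. -81. 217.]
217 112 [723.  34.  96.]
357 141 [ 657. -379.   64.]
166 249 [325. 173.  24.]
232 194 [496. -13.   7.]
300 204 [ 549. -218.   52.]
280 202 [ 538. -167.   48.]
320 208 [ 559. -270.   51.]
165 160 [580. 238.  29.]
```

View pics/c1.png

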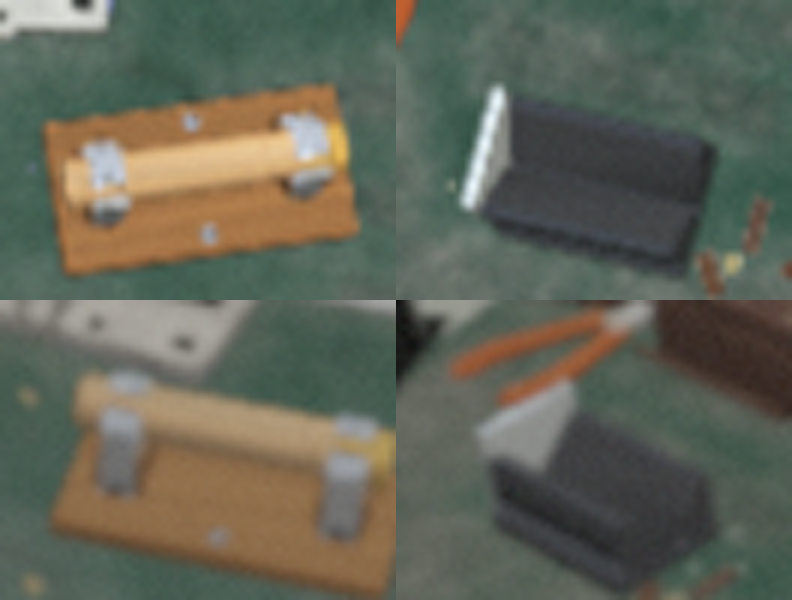

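View pics/c2.png

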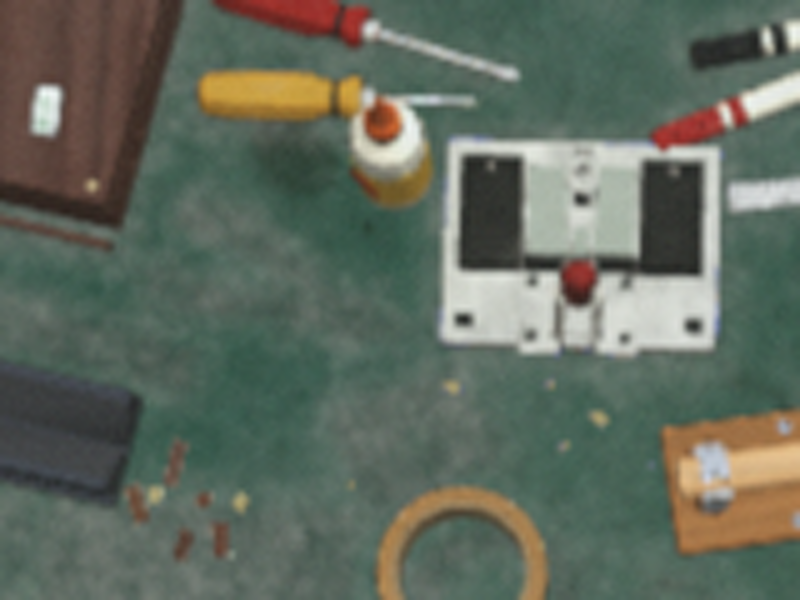

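```bash
python3 - <<'E'
from h import *
c=dict(np.load('pics/top0.npz'));w=pts(c)
im=c['pixels'].astype(int)
# board+handle : reddish brown mask
hsv=cv2.cvtColor(c['pixels'],cv2.COLOR_BGR2HSV)
sub=np.zeros(im.shape[:2],bool);sub[150:195,265:332]=1
m=sub&(hsv[...,0]<28)&(hsv[...,1]>70)
cs,_=cv2.findContours(m.astype(np.uint8),0,1)
k=max(cs,key=cv2.contourArea)
P=np.array([ray(c,u,v,12.)[:2] for (u,v) in k[:,0]],np.float32)
print('board',cv2.minAreaRect(P))
b=cv2.boxPoints(cv2.minAreaRect(P));print(b)
# high points
h=sub&(w[...,2]>52)&(w[...,2]<75); Q=w[h]; print('handle pts',len(Q),Q.mean(0))
print(cv2.minAreaRect(Q[:,:2].astype(np.float32)))
# handle wood mask
wd=sub&(hsv[...,0]<30)&(im[...,2]>190)
ys,xs=np.nonzero(wd);Q=np.array([ray(c,u,v,56.)[:2] for u,v in zip(xs,ys)],np.float32)
print('wood',len(Q),cv2.minAreaRect(Q), cv2.boxPoints(cv2.minAreaRect(Q)))
# vblock
sub[:]=0;sub[140:185,115:175]=1
for lo,hi in [(15,60),(46,70),(36,50)]:
    Q=w[sub&(w[...,2]>lo)&(w[...,2]<hi)];print('V',lo,len(Q),cv2.minAreaRect(Q[:,:2].astype(np.float32)))
for n,v in [('r1',slice(0,1))]:
  for r in range(150,185,3): print(r,' '.join('%3.0f'%x for x in w[r,120:172:2,2]))
E
```

```text
board ((560.6731567382812, -210.9741668701172), (79.66295623779297, 152.17813110351562), 9.702205657958984)
[[ 508.58832 -142.6861 ]
 [ 534.23444 -292.68762]
 [ 612.758   -279.26224]
 [ 587.1119  -129.26071]]
handle pts 394 [ 557.59596261 -209.04488833   61.59213783]
((557.5460205078125, -209.04476928710938), (30.746135711669922, 139.79136657714844), 10.021856307983398)
wood 276 ((561.4879150390625, -209.70263671875), (21.042011260986328, 137.85418701171875), 9.944114685058594) [[ 539.22217 -143.62791]
 [ 563.02783 -279.41104]
 [ 583.75366 -275.77734]
 [ 559.948   -139.99423]]
V 15 817 ((567.5510864257812, 230.64865112304688), (127.64822387695312, 69.89862060546875), 76.94744110107422)
V 46 148 ((570.8685302734375, 241.3000030517578), (105.26382446289062, 61.838104248046875), 77.4632797241211)
V 36 391 ((571.3961791992188, 238.9439697265625), (102.04814147949219, 63.537452697753906), 78.62838745117188)
150   3   8   9   6   8   2  56   1   7   2   2   6   2  12   7  -3   3   6   3   6   3   3   5   2  -5   2
153  10   5   5   3   7   4  58  46  43  43  48  44  43   4   4   3   2   2 
[... 411 characters left out ...]
  17  22  25  23  29  28  29  29  31  31  22   5   0
168   3   2   4  58  62  42  38  37  41  32  36  33  32  33  30  27  31  23  20  19  22  22  22  13   0   4
171  -0   4   0   4   2  42  48  49  42  49  42  48  41  40  40  39  41  36  32  32  29  27  24   5   3  -2
174   2   6   8   9   4   3  16  15  16  24  35  41  48  43  44  44  45  41  43  37  40  37  19   1   1   3
177   7   4   1   1   2   2   3   3   3   4   8   4  12  13  16  16  28  37  44  42  44  35   5   9   2   2
180  -1   4  -0   4  10   6   4   2   9   9  -3   6   1   8   4   2   4   3   5  13  13   8   3   4  15   4
183   3   8   2   4   8 nan   3   6   2   6   5   2   2   6   1   4   7   4   0   2   3  -2   3   0   5   0
```

```bash
cat > fit.py <<'E'
from h import *
from scipy.optimize import minimize
def vmodel(x,y):
    z=np.zeros_like(x)
    b=(abs(x)<35)&(abs(y)<49); z[b]=np.where(abs(x)<24,20.03+abs(x),44.)[b]
    s=(abs(x)<30)&(y>=-55)&(y<=-49); z[s]=58; return z
def hmodel(x,y,dy=0):
    z=np.zeros_like(x); b=(abs(x)<39)&(abs(y)<75); z[b]=12
    h=(abs(x)<12)&(abs(y-dy)<70); z[h]=50+np.sqrt(np.maximum(144-x[h]**2,0)); 
    return z
def local(P,x0,y0,a):
    d=P[:,:2]-[x0,y0]; ca,sa=np.cos(a),np.sin(a)   # frame x axis=(ca,sa), y axis=(-sa,ca)
    return d@[ca,sa], d@[-sa,ca]
def fit(P,model,p0,mask=None):
    def f(p):
        x,y=local(P,*p[:3]); r=abs(P[:,2]-p[3]-model(x,y)); r=np.minimum(r,15)
        if mask is not None: r=r*~mask(x,y)
        return r.mean()
    best=None
    for k in range(6):
        p=np.array(p0)+(np.random.randn(4)*[4,4,.05,1] if k else 0)
        q=minimize(f,p,method='Nelder-Mead',options=dict(initial_simplex=np.vstack([p]+[p+np.eye(4)[i]*[5,5,.08,2][i] for i in range(4)]),xatol=.01,fatol=1e-5,maxiter=2000))
        if best is None or q.fun<best.fun: best=q
    return best.x,best.fun
E
python3 - <<'E'
from fit import *
np.random.seed(0)
clip=lambda x,y:(abs(abs(y)-50)<10)&(abs(x)<25)
for n in('top','scene'):
    c=dict(np.load(f'pics/{n}0.npz'));w=pts(c).reshape(-1,3);w=w[np.isfinite(w).all(1)]
    P=w[(abs(w[:,0]-570)<95)&(abs(w[:,1]-238)<95)&(w[:,2]>-10)&(w[:,2]<75)]
    x,f=fit(P,vmodel,[570,236,np.pi-.21,2]);print(n,'V',len(P),x.round(3),np.rad2deg(x[2])-180,f)
    P=w[(abs(w[:,0]-560)<65)&(abs(w[:,1]+210)<95)&(w[:,2]>-10)&(w[:,2]<75)]
    x,f=fit(P,hmodel,[560,-210,.17,2],clip);print(n,'H',len(P),x.round(3),np.rad2deg(x[2]),f)
E
```

```text
top V 3814 [572.455 239.613   2.941   3.457] -11.494416417493852 3.2461469835056724
top H 2621 [ 5.59858e+02 -2.10442e+02  1.71000e-01  2.60100e+00] 9.793850511404882 2.9435765018847646
scene V 2281 [575.206 241.885   2.941   3.682] -11.517711983110615 3.7139461791176718
scene H 2387 [ 5.58602e+02 -2.13241e+02  1.68000e-01  1.79500e+00] 9.620002923202255 3.4472403127135434
```

Candidates for the handle, by top-image pixel: the clipped bar at (299,175), with its brass end at (322,169); the thin wooden strip at (166,249); the yellow screwdriver handle at (205,98); the brush at (362,180). In the close crop, the clipped bar is the only 24 x 140 mm round bar with a brass end, and it sits under hooks with jaws on the robot's side, so I choose that one. The V-block is at (148,164), with its stop plate at the left (+y) end.

```bash
cat > go.py <<'E'
import sys
from h import *
def show():
    s=bot.read_state(); Rm=q2R(s['ee_rot']); y=Rm[:,1]; 
    print('t',round(s['time_s'],2),'p',s['eef_pos'].round(1),'yang',round(np.rad2deg(np.arctan2(y[1],y[0])),2),'z',Rm[:,2].round(4),'w',round(s['width'],3),'f',s['ft_force'].round(1)); return s,Rm
if __name__=='__main__':
    s,Rm=show()
    a=[float(v) for v in sys.argv[1:]]
    if len(a)>=3:
        print('delta tool cm now',(Rm.T@(np.array(a[:3])-s['eef_pos'])/10).round(2))
    if len(a)==4:
        t=np.deg2rad(a[3]); yv=np.array([np.cos(t),np.sin(t),0]); z=np.array([0,0,-1.]); Rt=np.stack([np.cross(yv,z),yv,z],1)
        print('twist deg',np.rad2deg(R.from_matrix(Rm.T@Rt).as_rotvec()).round(2)); print('delta after twist',(Rt.T@(np.array(a[:3])-s['eef_pos'])/10).round(2))
E
python3 go.py 440 -80 200 9.7; python3 go.py 560 -211 140 9.7; python3 - <<'E'
from h import *
s=bot.read_state();print(np.linalg.norm(s['eef_pos'][:2]))
E
```

```text
t 0.1 p [148.  529.  199.9] yang 74.37 z [-5.0e-04 -2.1e-03 -1.0e+00] w 1.003 f [ 0.4 -0.1 -0.2]
delta tool cm now [-44.52 -50.78   0.11]
twist deg [-0.1   0.07 64.67]
delta after twist [-6.495e+01  1.852e+01 -1.000e-02]
t 0.1 p [148.  529.  199.9] yang 74.37 z [-5.0e-04 -2.1e-03 -1.0e+00] w 1.003 f [ 0.4 -0.1 -0.2]
delta tool cm now [-59.61 -60.15   6.13]
twist deg [-0.1   0.07 64.67]
delta after twist [-79.88  28.14   5.99]
549.2806696398734
```

>>> {"name": "jog_arm", "arguments": {
  "series": [
    {"delta_pos":[0,0,0],"twist":[0,0,9.24]},
    {"delta_pos":[0,0,0],"twist":[0,0,9.24]},
    {"delta_pos":[0,0,0],"twist":[0,0,9.24]},
    {"delta_pos":[0,0,0],"twist":[0,0,9.24]},
    {"delta_pos":[0,0,0],"twist":[0,0,9.24]},
    {"delta_pos":[0,0,0],"twist":[0,0,9.24]},
    {"delta_pos":[0,0,0],"twist":[0,0,9.23]},
    {"delta_pos":[-4.5,2.9,0],"twist":[0,0,0]},
    {"delta_pos":[-4.5,2.9,0],"twist":[0,0,0]},
    {"delta_pos":[-4.5,2.9,0],"twist":[0,0,0]},
    {"delta_pos":[-4.5,2.9,0],"twist":[0,0,0]},
    {"delta_pos":[-4.5,2.9,0],"twist":[0,0,0]}
  ],
  "grip": 1
}}

```text
time_s: 1.6
eef_pos: [329.8, 330.7, 200.6]
ee_rot: [-0.0, 0.645, 0.764, -0.0]
ft_force: [0.6, 0.1, 0.9]
width: 1.002
```

>>> {"name": "jog_arm", "arguments": {
  "series": [
    {"delta_pos":[-4.5,2.9,0],"twist":[0,0,0]},
    {"delta_pos":[-4.5,2.9,0],"twist":[0,0,0]},
    {"delta_pos":[-4.75,-0.2,0],"twist":[0,0,0]},
    {"delta_pos":[-4.75,-0.2,0],"twist":[0,0,0]},
    {"delta_pos":[-4.75,-0.2,0],"twist":[0,0,0]},
    {"delta_pos":[-4.75,-0.2,0],"twist":[0,0,0]},
    {"delta_pos":[-4.75,-0.2,0],"twist":[0,0,0]},
    {"delta_pos":[-4.75,-0.2,0],"twist":[0,0,0]},
    {"delta_pos":[-4.75,-0.2,0],"twist":[0,0,0]}
  ]
}}

```text
time_s: 2.72
eef_pos: [443.3, -77.9, 200.7]
ee_rot: [-0.0, 0.645, 0.765, 0.0]
ft_force: [0.2, -0.4, 0.2]
width: 1.002
```

```bash
python3 go.py 560 -211 140 9.7
```

```text
t 2.73 p [443.3 -77.9 200.7] yang 9.73 z [-2.e-04  6.e-04 -1.e+00] w 1.002 f [ 0.2 -0.4  0.2]
delta tool cm now [-15.09   9.26   6.06]
twist deg [-0.01 -0.03  0.03]
delta after twist [-15.08   9.26   6.07]
```

>>> {"name": "jog_arm", "arguments": {
  "series": [
    {"delta_pos":[-5,1.5,0],"twist":[0,0,0]},
    {"delta_pos":[-5,3,1],"twist":[0,0,0]},
    {"delta_pos":[-5.1,4.8,2],"twist":[0,0,0]},
    {"delta_pos":[0,0,3],"twist":[0,0,0]},
    {"delta_pos":[0,0,0],"twist":[0,0,0]}
  ]
}}

```text
time_s: 3.35
eef_pos: [550.5, -203.0, 140.2]
ee_rot: [-0.004, 0.645, 0.764, -0.002]
ft_force: [-0.5, 0.6, 0.1]
width: 1.001
```

```bash
python3 - <<'E'
from h import *
for n in('scene','top'): cam(n,n+'1')
t=cv2.imread('pics/top1.png');s=cv2.imread('pics/scene1.png')
def cr(im,x,y,w,h,k): return cv2.resize(im[y:y+h,x:x+w],(w*k,h*k),interpolation=cv2.INTER_CUBIC)
cv2.imwrite('pics/c3.png',np.hstack([cr(t,250,130,100,80,4),cr(s,240,150,100,80,4)]))
E
python3 go.py 560 -211 40 9.7
```

```text
t 3.45 p [ 552.6 -203.4  144.1] yang 9.73 z [-2.e-04  5.e-04 -1.e+00] w 1.0 f [ 0.1 -0.1 -0.1]
delta tool cm now [-0.88  0.6  10.41]
twist deg [-0.   -0.03  0.03]
delta after twist [-0.87  0.6  10.41]
```

View pics/c3.png

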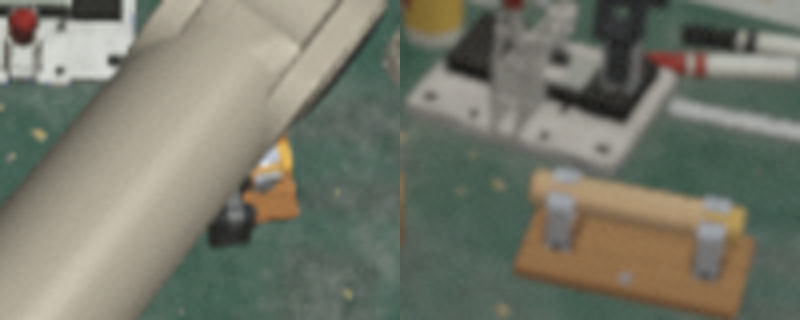

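>>> {"name": "jog_arm", "arguments": {
  "series": [
    {"delta_pos":[-0.87,0.6,1],"twist":[0,0,0]},
    {"delta_pos":[0,0,2.5],"twist":[0,0,0]},
    {"delta_pos":[0,0,2.5],"twist":[0,0,0]},
    {"delta_pos":[0,0,2.5],"twist":[0,0,0]},
    {"delta_pos":[0,0,1.5],"twist":[0,0,0]},
    {"delta_pos":[0,0,0],"twist":[0,0,0]}
  ]
}}

```text
time_s: 4.2
eef_pos: [559.8, -211.0, 43.3]
ee_rot: [-0.001, 0.645, 0.764, -0.0]
ft_force: [-0.1, -0.1, 0.1]
width: 1.003
```

```bash
python3 - <<'E'
from h import *
for n in('scene','top'): cam(n,n+'2')
t=cv2.imread('pics/top2.png');s=cv2.imread('pics/scene2.png')
def cr(im,x,y,w,h,k): return cv2.resize(im[y:y+h,x:x+w],(w*k,h*k),interpolation=cv2.INTER_CUBIC)
cv2.imwrite('pics/c4.png',np.hstack([cr(t,250,130,100,80,4),cr(s,240,150,100,80,4)]))
E
python3 go.py 560 -211 40 9.7
```

```text
t 4.3 p [ 561.  -211.9   44.9] yang 9.71 z [ 2.e-03 -8.e-04 -1.e+00] w 0.999 f [-0.4  0.4  0.4]
delta tool cm now [ 0.11 -0.09  0.49]
twist deg [0.11 0.06 0.01]
delta after twist [ 0.11 -0.09  0.49]
```

View pics/c4.png

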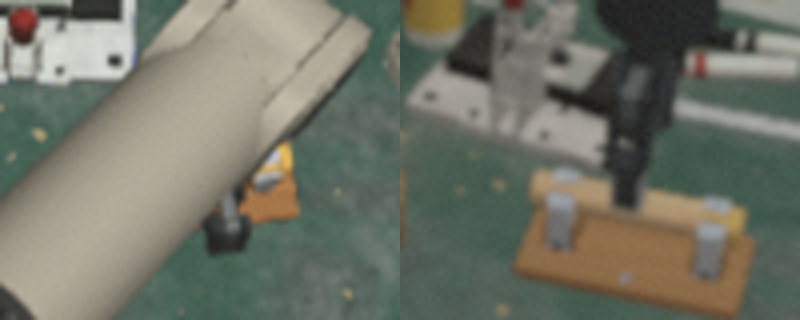

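>>> {"name": "jog_arm", "arguments": {
  "series": [
    {"delta_pos":[0.1,-0.1,0.5],"twist":[0,0,0]},
    {"delta_pos":[0,0,0],"twist":[0,0,0]}
  ]
}}

```text
time_s: 4.55
eef_pos: [559.0, -210.5, 38.9]
ee_rot: [0.0, 0.645, 0.764, 0.0]
ft_force: [0.2, 0.7, 0.6]
width: 1.002
```

>>> {"name": "jog_arm", "arguments": {
  "series": [
    {"delta_pos":[0,0,0],"twist":[0,0,0]},
    {"delta_pos":[0,0,0],"twist":[0,0,0]},
    {"delta_pos":[0,0,0],"twist":[0,0,0]},
    {"delta_pos":[0,0,0],"twist":[0,0,0]},
    {"delta_pos":[0,0,0],"twist":[0,0,0]}
  ],
  "grip": 0,
  "squeeze": 30
}}

```text
time_s: 5.18
eef_pos: [559.0, -210.6, 38.7]
ee_rot: [-0.0, 0.645, 0.764, 0.0]
ft_force: [-0.3, -0.1, 0.3]
width: -0.001
```

```bash
python3 go.py 560 -211 40 9.7
```

```text
t 5.17 p [ 559.  -210.6   38.7] yang 9.7 z [-0.  0. -1.] w -0.001 f [-0.3 -0.1  0.3]
delta tool cm now [-0.05  0.09 -0.13]
twist deg [ 0. -0.  0.]
delta after twist [-0.05  0.09 -0.13]
```

```bash
python3 - <<'E'
from h import *
for n in('scene','top'): cam(n,n+'3')
t=cv2.imread('pics/top3.png');s=cv2.imread('pics/scene3.png')
def cr(im,x,y,w,h,k): return cv2.resize(im[y:y+h,x:x+w],(w*k,h*k),interpolation=cv2.INTER_CUBIC)
cv2.imwrite('pics/c5.png',np.hstack([cr(t,250,130,100,80,4),cr(s,240,150,100,80,4)]))
print(bot.read_state()['width'])
E
```

```text
-0.0026654283057008336
```

View pics/c5.png

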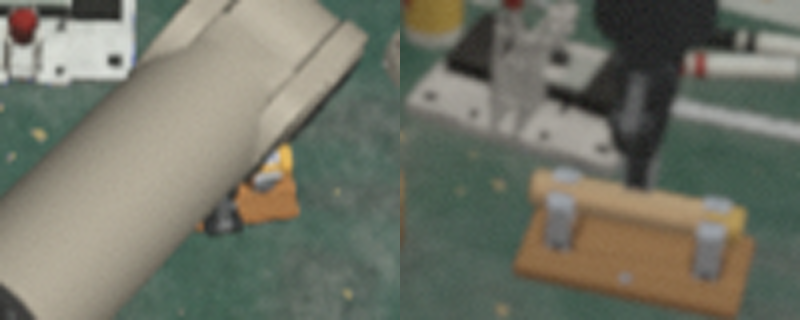

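```bash
python3 - <<'E'
from h import *
s=bot.read_state()
for n in('scene','top'):
    c=dict(np.load(f'pics/{n}3.npz'));A=att(c);K=c['K']
    def pr(p):
        q=A.T@(np.array(p)-c['origin']);q=K@(q/q[2]);return q[:2].round(1)
    yv=np.array([-.168,.986,0])
    print(n,'tcp',pr(s['eef_pos']),'tcp+60',pr(s['eef_pos']+[0,0,60]))
    for d in (-70,0,70): print(d,'axis',pr(np.array([560,-211,50])+yv*d),'top',pr(np.array([560,-211,62])+yv*d))
s=cv2.imread('pics/scene3.png')
cv2.imwrite('pics/c6.png',cv2.resize(s[165:225,265:345],(800,600),interpolation=cv2.INTER_CUBIC))
E
```

```text
scene tcp [298.3 204.9] tcp+60 [299.9 187.1]
-70 axis [325.3 206.7] top [325.9 203.2]
0 axis [298.9 201.5] top [299.2 197.9]
70 axis [273.2 196.4] top [273.3 192.9]
top tcp [298.7 173.4] tcp+60 [300.6 169.8]
-70 axis [322.6 169.2] top [323.2 168.5]
0 axis [299.1 172.5] top [299.5 171.7]
70 axis [275.6 175.7] top [275.8 175. ]
```

View pics/c6.png

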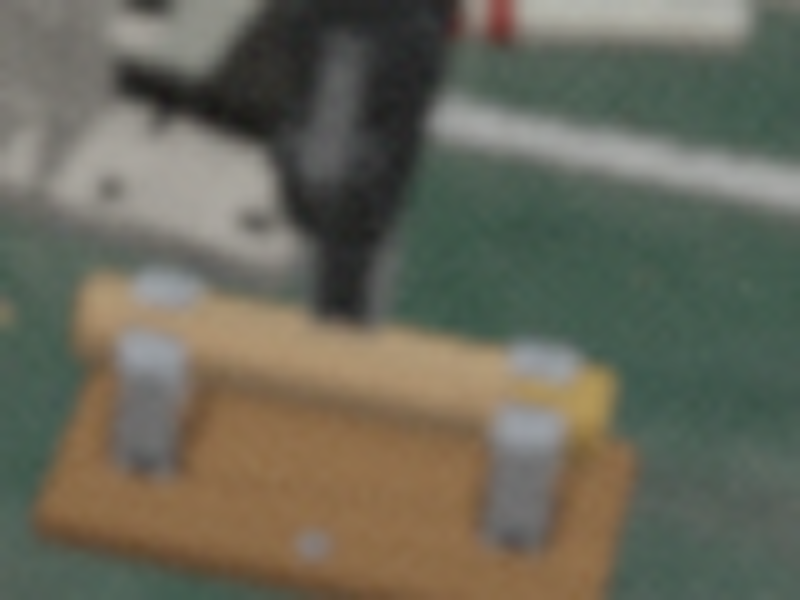

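```bash
python3 - <<'E'
from h import *
for k in '23':
    c=dict(np.load(f'pics/scene{k}.npz'));w=pts(c)
    for v in range(176,208,2):
        print(v,' | '.join('%d,%d,%d'%tuple(w[v,u]) if np.isfinite(w[v,u]).all() else 'nan' for u in range(294,306,2)))
    print()
E
```

```text
176 490,-217,181 | 487,-222,185 | 493,-225,182 | 493,-230,183 | 498,-233,181 | 529,-228,159
178 488,-218,177 | 490,-222,177 | 491,-226,178 | 489,-232,181 | 501,-232,173 | 523,-230,158
180 488,-218,171 | 496,-220,167 | 495,-225,169 | 491,-231,174 | 519,-227,154 | 522,-231,153
182 488,-218,166 | 487,-223,168 | 488,-228,169 | 491,-232,168 | 515,-229,151 | 522,-231,147
184 487,-219,161 | 487,-224,162 | 488,-228,163 | 491,-232,162 | 514,-230,146 | 694,-176,3
186 508,-212,137 | 512,-216,136 | 677,-164,3 | 487,-234,160 | 513,-230,140 | 687,-179,1
188 493,-218,144 | 496,-222,143 | 503,-224,140 | 488,-234,154 | 516,-230,133 | 677,-183,2
190 488,-220,142 | 488,-225,144 | 490,-229,144 | 490,-234,146 | 508,-233,133 | 666,-187,4
192 487,-221,137 | 488,-225,139 | 488,-230,140 | 492,-234,139 | 654,-185,4 | 659,-190,2
194 501,-216,119 | 507,-219,116 | 505,-225,120 | 512,-228,116 | 648,-188,3 | 654,-192,0
196 504,-216,111 | 505,-220,112 | 500,-227,118 | 510,-229,111 | 636,-193,6 | 641,-197,3
198 501,-217,107 | 500,-223,110 | 504,-226,108 | 513,-228,102 | 562,-217,62 | 566,-221,60
200 502,-217,100 | 5
[... 1029 characters left out ...]
,94 | 562,-221,90
192 645,-164,3 | 542,-206,92 | 545,-211,92 | 545,-216,93 | 550,-220,92 | 657,-190,4
194 638,-167,2 | 542,-207,86 | 548,-210,83 | 545,-217,88 | 556,-218,80 | 648,-194,4
196 564,-194,59 | 542,-207,80 | 545,-212,79 | 544,-217,82 | 553,-220,76 | 642,-196,3
198 553,-199,62 | 553,-204,63 | 558,-208,62 | 559,-213,62 | 563,-217,61 | 566,-221,61
200 548,-201,59 | 550,-206,60 | 554,-210,58 | 555,-215,60 | 558,-219,59 | 560,-224,59
202 545,-202,55 | 548,-207,55 | 551,-211,54 | 549,-217,58 | 550,-222,59 | 553,-227,59
204 549,-201,45 | 546,-208,50 | 545,-214,53 | 549,-218,52 | 549,-223,53 | 550,-228,55
206 579,-191,12 | 583,-196,10 | 580,-202,15 | 553,-217,41 | 553,-223,44 | 550,-229,48
```

```bash
python3 - <<'E'
from h import *
s=[cv2.imread(f'pics/scene{k}.png')[110:220,250:340] for k in '123']
cv2.imwrite('pics/c7.png',cv2.resize(np.hstack(s),(797,325),interpolation=cv2.INTER_CUBIC))
E
```

```text
(no output)
```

View pics/c7.png

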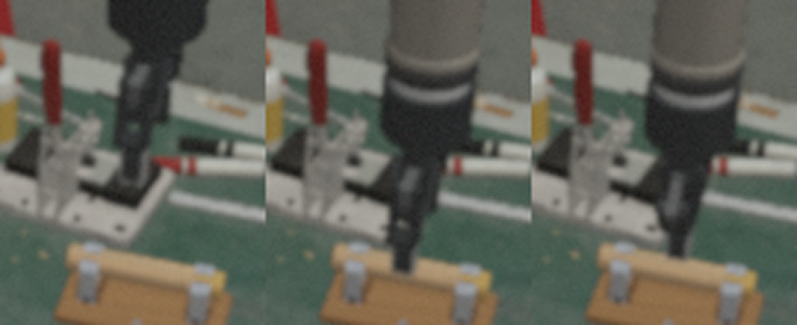

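The fingers shut on nothing. Depth in the scene view puts the shut tips at about z = 75, just above the handle, while the state says 39. The handle has not moved. I'll open, lower carefully and measure the tip height against the reading.

>>> {"name": "jog_arm", "arguments": {
  "series": [
    {"delta_pos":[0,0,0],"twist":[0,0,0]},
    {"delta_pos":[0,0,0],"twist":[0,0,0]},
    {"delta_pos":[0,0,0],"twist":[0,0,0]},
    {"delta_pos":[0,0,0],"twist":[0,0,0]},
    {"delta_pos":[0,0.05,0.5],"twist":[0,0,0]},
    {"delta_pos":[0,0,0.5],"twist":[0,0,0]},
    {"delta_pos":[0,0,0],"twist":[0,0,0]}
  ],
  "grip": 1
}}

```text
time_s: 6.15
eef_pos: [558.9, -210.2, 27.9]
ee_rot: [-0.001, 0.645, 0.764, -0.0]
ft_force: [-0.7, -0.9, 0.8]
width: 1.0
```

```bash
python3 - <<'E'
from h import *
import go
go.show()
c=cam('scene','scene4');w=pts(c)
for v in range(192,220,1):
    print(v,' | '.join('%d,%d,%d'%tuple(w[v,u]) if np.isfinite(w[v,u]).all() else 'nan' for u in range(290,304,2)))
s=c['pixels'];cv2.imwrite('pics/c8.png',cv2.resize(s[165:225,265:345],(800,600),interpolation=cv2.INTER_CUBIC))
E
```

```text
t 6.15 p [ 558.9 -210.2   27.9] yang 9.71 z [-1.5e-03  6.0e-04 -1.0e+00] w 1.0 f [-0.7 -0.9  0.8]
192 486,-211,134 | 497,-212,127 | 504,-215,123 | 506,-219,123 | 487,-231,141 | 495,-233,136 | 658,-184,1
193 483,-212,134 | 493,-214,128 | 496,-218,127 | 499,-222,126 | 488,-230,137 | 497,-233,132 | 652,-186,3
194 486,-211,128 | 489,-215,127 | 490,-220,129 | 490,-225,130 | 489,-230,133 | 506,-230,121 | 644,-189,6
195 484,-212,127 | 486,-217,127 | 486,-222,130 | 490,-225,128 | 487,-231,132 | 504,-231,120 | 642,-190,4
196 482,-213,125 | 485,-217,125 | 487,-222,125 | 487,-227,127 | 485,-232,130 | 493,-235,126 | 640,-191,2
197 481,-214,123 | 486,-217,121 | 484,-223,125 | 486,-227,125 | 489,-231,124 | 512,-228,106 | 633,-194,4
198 550,-189,60 | 485,-218,119 | 487,-222,119 | 484,-228,123 | 487,-232,123 | 509,-229,105 | 563,-217,61
199 544,-191,62 | 509,-209,95 | 503,-216,102 | 506,-221,102 | 487,-232,120 | 511,-229,101 | 557,-219,63
200 546,-190,57 | 499,-213,100 | 503,-217,99 | 503,-222,101 | 506,-226,100 | 517,-227,93 | 557,-220,60
201 546,-191,54 | 499,-213,97 | 504,-217,95 | 502,-222,99 | 
[... 1136 characters left out ...]
4
213 548,-193,11 | 548,-198,13 | 550,-203,13 | 553,-208,13 | 558,-212,11 | 562,-216,9 | 560,-222,13
214 542,-195,13 | 543,-200,14 | 545,-205,15 | 550,-209,12 | 552,-214,13 | 554,-219,13 | 557,-223,13
215 540,-196,11 | 541,-201,13 | 544,-206,12 | 546,-211,12 | 549,-215,12 | 550,-220,13 | 554,-225,12
216 537,-197,11 | 538,-202,12 | 541,-207,12 | 542,-212,12 | 544,-217,13 | 547,-222,12 | 549,-226,13
217 532,-199,12 | 535,-204,12 | 536,-209,13 | 537,-214,14 | 542,-218,12 | 542,-223,14 | 545,-228,13
218 528,-201,12 | 530,-206,13 | 532,-211,13 | 533,-216,15 | 535,-221,15 | 539,-225,14 | 541,-230,14
219 524,-203,13 | 527,-207,12 | 529,-212,12 | 530,-217,14 | 537,-220,10 | 534,-227,15 | 538,-231,13
```

View pics/c8.png

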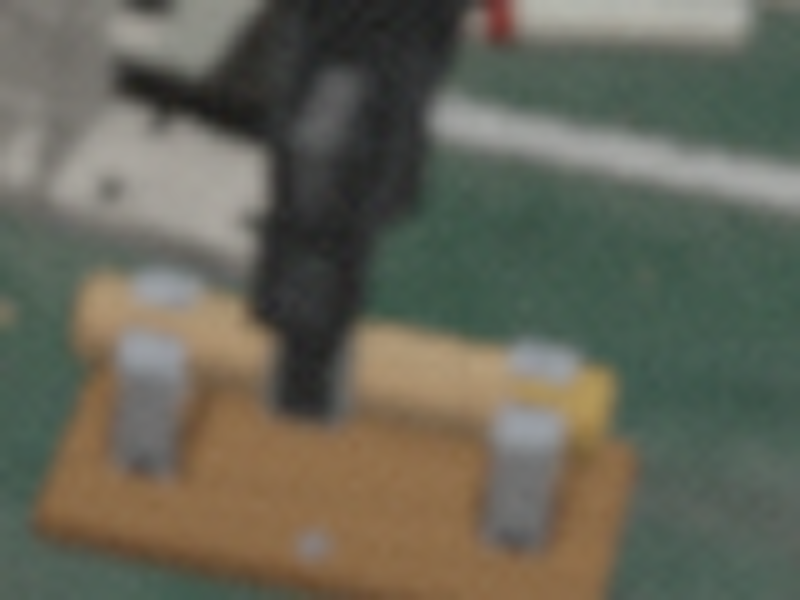

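Open tips read about z = 75 (pixel row 206) when the state reads 28, where 41 is expected. So the real tips stand about 35 mm higher than the reported TCP, and I'll add that. Next I descend another 23 mm and close gently.

>>> {"name": "jog_arm", "arguments": {
  "series": [
    {"delta_pos":[0,0,0.8],"twist":[0,0,0]},
    {"delta_pos":[0,0,0.8],"twist":[0,0,0]},
    {"delta_pos":[0,0.1,0.7],"twist":[0,0,0]},
    {"delta_pos":[0,0,0],"twist":[0,0,0]}
  ]
}}

```text
time_s: 6.7
eef_pos: [560.0, -209.9, 4.8]
ee_rot: [-0.001, 0.645, 0.764, -0.0]
ft_force: [1.0, 0.1, 0.2]
width: 1.0
```

>>> {"name": "jog_arm", "arguments": {
  "series": [
    {"delta_pos":[0,0,0],"twist":[0,0,0]},
    {"delta_pos":[0,0,0],"twist":[0,0,0]},
    {"delta_pos":[0,0,0],"twist":[0,0,0]}
  ],
  "grip": 0,
  "squeeze": 30
}}

```text
time_s: 7.08
eef_pos: [560.7, -210.5, 6.0]
ee_rot: [0.0, 0.645, 0.764, 0.0]
ft_force: [0.0, -0.3, -0.3]
width: 0.378
```

```bash
python3 - <<'E'
from h import *
import go
go.show()
c=cam('scene','scene5');w=pts(c)
s=c['pixels'];cv2.imwrite('pics/c9.png',cv2.resize(s[165:225,265:345],(800,600),interpolation=cv2.INTER_CUBIC))
E
```

```text
t 7.08 p [ 560.7 -210.5    6. ] yang 9.7 z [ 6.e-04 -1.e-04 -1.e+00] w 0.378 f [ 0.  -0.3 -0.3]
```

View pics/c9.png

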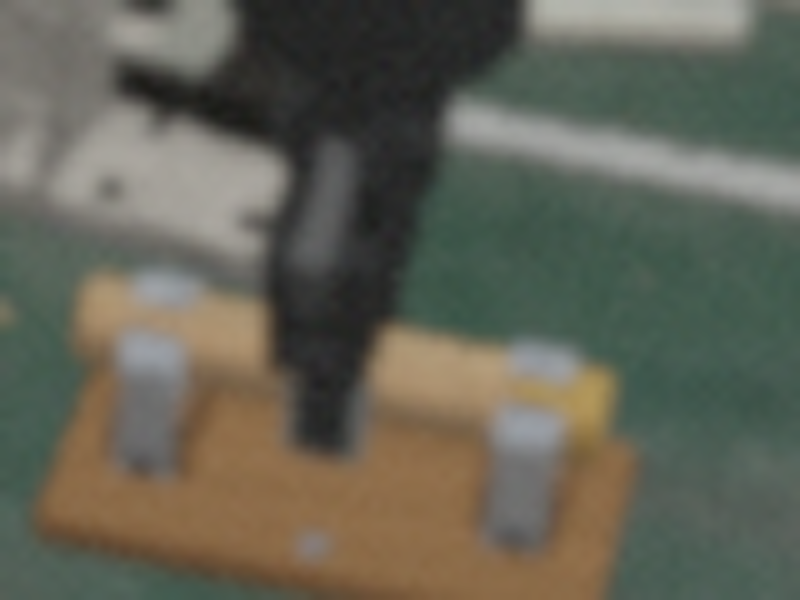

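>>> {"name": "jog_arm", "arguments": {
  "series": [
    {"delta_pos":[0,0,0],"twist":[0,0,0]},
    {"delta_pos":[0,0,0],"twist":[0,0,0]}
  ]
}}

```text
time_s: 7.38
eef_pos: [561.0, -210.4, 6.1]
ee_rot: [0.0, 0.645, 0.764, 0.0]
ft_force: [1.1, 0.2, 1.0]
width: 0.265
```

>>> {"name": "jog_arm", "arguments": {
  "series": [
    {"delta_pos":[0,0,0],"twist":[0,0,0]}
  ],
  "squeeze": 60
}}

```text
time_s: 7.5
eef_pos: [561.1, -210.4, 6.2]
ee_rot: [0.001, 0.645, 0.764, 0.0]
ft_force: [1.2, 0.1, 2.6]
width: 0.26
```

```bash
python3 - <<'E'
from h import *
import go
go.show()
c=cam('scene','scene6');w=pts(c)
for v in range(190,214,1):
    print(v,' | '.join('%d,%d,%d'%tuple(w[v,u]) if np.isfinite(w[v,u]).all() else 'nan' for u in range(292,306,2)))
E
```

```text
t 7.5 p [ 561.1 -210.4    6.2] yang 9.71 z [ 1.3e-03 -2.0e-04 -1.0e+00] w 0.26 f [1.2 0.1 2.6]
190 494,-213,135 | 496,-217,136 | 496,-222,137 | 498,-227,138 | 501,-230,137 | 536,-224,109 | 540,-228,108
191 498,-212,129 | 498,-217,131 | 496,-222,134 | 497,-227,135 | 500,-231,135 | 539,-223,104 | 540,-228,105
192 494,-213,129 | 495,-218,131 | 497,-222,131 | 496,-227,133 | 501,-231,131 | 537,-224,102 | 539,-228,103
193 497,-212,124 | 496,-218,127 | 496,-223,128 | 495,-228,131 | 494,-233,133 | 540,-223,97 | 573,-218,71
194 498,-212,120 | 501,-216,119 | 499,-222,123 | 501,-226,123 | 498,-232,128 | 537,-224,96 | 575,-217,66
195 500,-212,115 | 501,-216,116 | 504,-221,116 | 501,-227,120 | 499,-232,124 | 535,-225,95 | 574,-218,64
196 504,-210,109 | 503,-216,111 | 507,-220,110 | 506,-225,113 | 504,-231,116 | 538,-225,89 | 572,-219,62
197 506,-210,104 | 507,-215,105 | 507,-220,107 | 506,-225,109 | 505,-231,112 | 537,-225,87 | 573,-219,58
198 509,-209,98 | 518,-211,92 | 518,-216,95 | 509,-224,103 | 513,-228,103 | 538,-225,83 | 562,-223,64
199 514,-208,91 | 516,-212,91 | 518,-217,91 | 519,-221,92
[... 735 characters left out ...]

207 570,-189,13 | 532,-208,50 | 534,-213,51 | 534,-218,53 | 544,-220,46 | 586,-212,10 | 584,-218,14
208 565,-191,15 | 539,-206,40 | 539,-211,43 | 536,-218,48 | 542,-221,45 | 583,-213,10 | 582,-219,12
209 565,-191,12 | 567,-196,12 | 544,-210,35 | 544,-215,38 | 542,-221,41 | 578,-215,10 | 577,-221,13
210 560,-193,12 | 561,-199,14 | 565,-203,12 | 567,-208,12 | 568,-213,14 | 573,-217,12 | 575,-222,12
211 555,-195,14 | 561,-199,10 | 559,-205,14 | 566,-208,10 | 565,-214,13 | 567,-219,14 | 573,-223,10
212 550,-197,15 | 555,-201,12 | 559,-205,11 | 560,-211,13 | 560,-216,14 | 565,-220,12 | 563,-227,16
213 550,-198,11 | 551,-203,13 | 554,-207,12 | 556,-212,12 | 559,-217,12 | 560,-222,14 | 562,-227,13
```

>>> {"name": "jog_arm", "arguments": {
  "series": [
    {"delta_pos":[0,-0.3,0],"twist":[0,0,0]},
    {"delta_pos":[0,-0.3,0],"twist":[0,0,0]},
    {"delta_pos":[0,-0.3,0],"twist":[0,0,0]},
    {"delta_pos":[0,0,0],"twist":[0,0,0]}
  ]
}}

```text
time_s: 8.05
eef_pos: [553.6, -211.6, 6.1]
ee_rot: [0.002, 0.644, 0.765, 0.001]
ft_force: [6.2, 0.8, -0.1]
width: 0.256
```

>>> {"name": "jog_arm", "arguments": {
  "series": [
    {"delta_pos":[0,-0.3,0],"twist":[0,0,0]},
    {"delta_pos":[0,-0.3,0],"twist":[0,0,0]},
    {"delta_pos":[0,-0.3,0],"twist":[0,0,0]},
    {"delta_pos":[0,-0.2,0],"twist":[0,0,0]},
    {"delta_pos":[0,0,0],"twist":[0,0,0]}
  ]
}}

```text
time_s: 8.68
eef_pos: [547.0, -212.4, 6.9]
ee_rot: [0.004, 0.644, 0.765, 0.003]
ft_force: [11.5, 1.5, -1.1]
width: 0.257
```

```bash
python3 - <<'E'
from h import *
import go
go.show()
c=cam('scene','scene7');w=pts(c)
s=c['pixels'];cv2.imwrite('pics/c10.png',cv2.resize(s[165:225,265:345],(800,600),interpolation=cv2.INTER_CUBIC))
E
```

```text
t 8.68 p [ 547.  -212.4    6.9] yang 9.85 z [ 1.090e-02 -7.000e-04 -9.999e-01] w 0.257 f [11.5  1.5 -1.1]
```

View pics/c10.png

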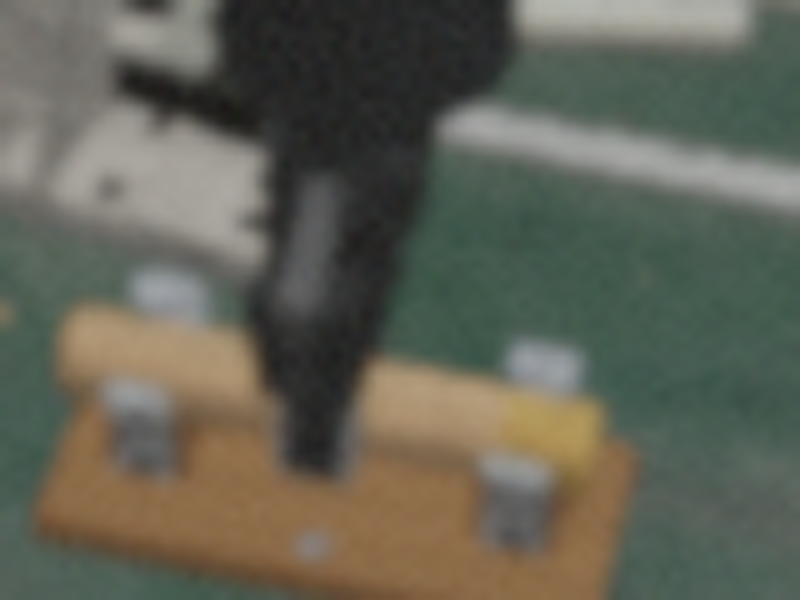

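>>> {"name": "jog_arm", "arguments": {
  "series": [
    {"delta_pos":[0,-0.3,0.03],"twist":[0,0,0]},
    {"delta_pos":[0,-0.3,0.03],"twist":[0,0,0]},
    {"delta_pos":[0,0,0],"twist":[0,0,0]}
  ]
}}

```text
time_s: 9.1
eef_pos: [543.3, -213.0, 7.3]
ee_rot: [0.006, 0.643, 0.765, 0.005]
ft_force: [12.8, 2.6, -0.0]
width: 0.257
```

```bash
python3 - <<'E'
from h import *
import go
go.show()
c=cam('scene','scene8');w=pts(c)
s=c['pixels'];cv2.imwrite('pics/c11.png',cv2.resize(s[165:225,265:345],(800,600),interpolation=cv2.INTER_CUBIC))
E
```

```text
t 9.1 p [ 543.3 -213.     7.3] yang 9.9 z [ 1.480e-02 -6.000e-04 -9.999e-01] w 0.257 f [12.8  2.6 -0. ]
```

View pics/c11.png

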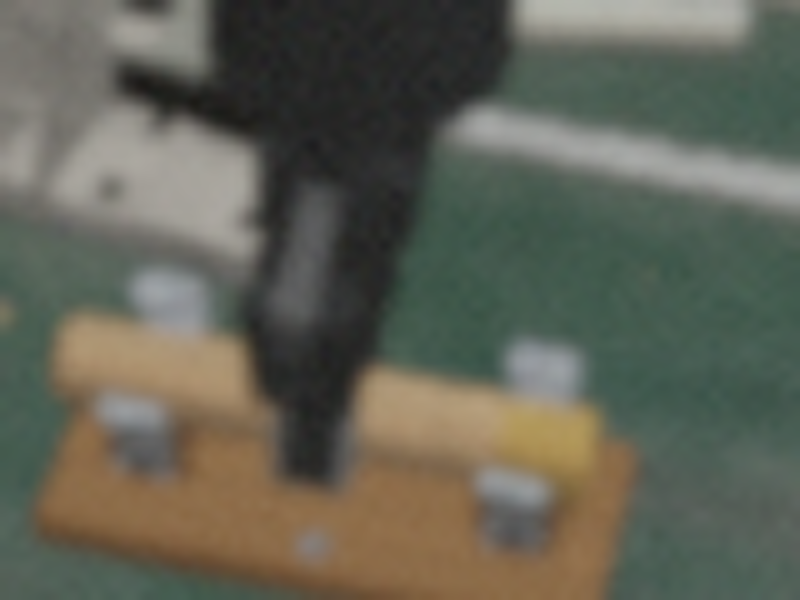

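>>> {"name": "jog_arm", "arguments": {
  "series": [
    {"delta_pos":[0,-0.15,-0.2],"twist":[0,0,0]},
    {"delta_pos":[0,0,-0.4],"twist":[0,0,0]},
    {"delta_pos":[0,0,-0.4],"twist":[0,0,0]}
  ]
}}

```text
time_s: 9.52
eef_pos: [539.2, -213.3, 16.4]
ee_rot: [0.004, 0.644, 0.765, 0.003]
ft_force: [8.6, 1.7, 1.2]
width: 0.256
```

>>> {"name": "jog_arm", "arguments": {
  "series": [
    {"delta_pos":[0,0,-0.5],"twist":[0,0,0]},
    {"delta_pos":[0,0,-0.6],"twist":[0,0,0]},
    {"delta_pos":[0,0,-0.8],"twist":[0,0,0]},
    {"delta_pos":[0,0,-0.8],"twist":[0,0,0]},
    {"delta_pos":[0,0,0],"twist":[0,0,0]}
  ]
}}

```text
time_s: 10.15
eef_pos: [532.1, -215.5, 42.0]
ee_rot: [-0.001, 0.645, 0.764, -0.001]
ft_force: [0.1, -0.3, -0.9]
width: 0.257
```

```bash
python3 - <<'E'
from h import *
import go
go.show()
c=cam('scene','scene9');w=pts(c)
s=c['pixels'];cv2.imwrite('pics/c12.png',cv2.resize(s[150:225,255:355],(800,600),interpolation=cv2.INTER_CUBIC))
E
```

```text
t 10.15 p [ 532.1 -215.5   42. ] yang 9.64 z [-0.0017  0.     -1.    ] w 0.257 f [ 0.1 -0.3 -0.9]
```

View pics/c12.png

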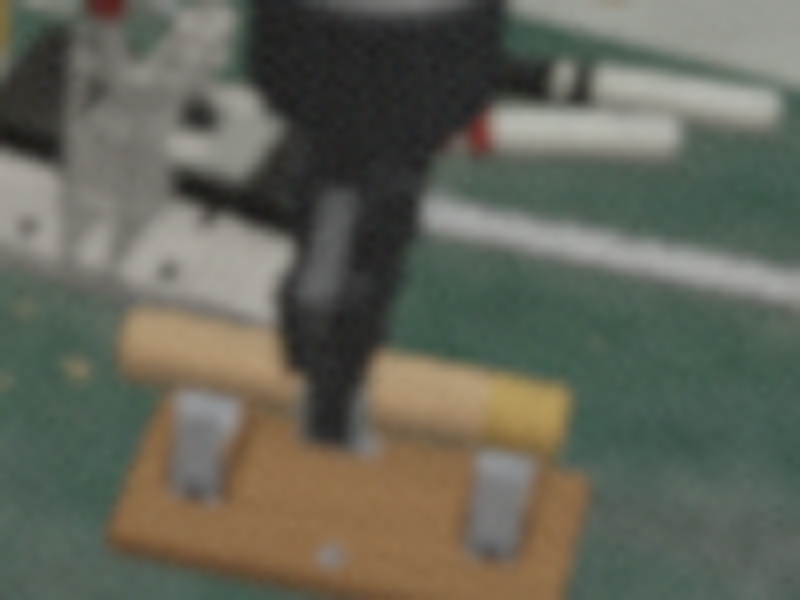

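>>> {"name": "jog_arm", "arguments": {
  "series": [
    {"delta_pos":[0,0,-2],"twist":[0,0,0]},
    {"delta_pos":[0,0,-3],"twist":[0,0,0]},
    {"delta_pos":[0,0,-2],"twist":[0,0,0]},
    {"delta_pos":[0,0,0],"twist":[0,0,5.3]},
    {"delta_pos":[0,0,0],"twist":[0,0,5.3]},
    {"delta_pos":[0,0,0],"twist":[0,0,5.3]},
    {"delta_pos":[0,0,0],"twist":[0,0,5.3]},
    {"delta_pos":[0,0,0],"twist":[0,0,0]}
  ]
}}

```text
time_s: 11.2
eef_pos: [532.5, -214.8, 111.3]
ee_rot: [-0.001, 0.774, 0.633, -0.001]
ft_force: [-0.8, -0.2, -1.0]
width: 0.258
```

```bash
python3 go.py 440 -80 110 -11.5; python3 go.py 475 130 110 -11.5
```

```text
t 11.2 p [ 532.5 -214.8  111.3] yang -11.46 z [-2.1e-03  3.0e-04 -1.0e+00] w 0.258 f [-0.8 -0.2 -1. ]
delta tool cm now [ 11.38 -11.74   0.15]
twist deg [-0.12  0.01  0.04]
delta after twist [ 11.37 -11.75   0.13]
t 11.2 p [ 532.5 -214.8  111.3] yang -11.46 z [-2.1e-03  3.0e-04 -1.0e+00] w 0.258 f [-0.8 -0.2 -1. ]
delta tool cm now [ 32.66 -12.48   0.15]
twist deg [-0.12  0.01  0.04]
delta after twist [ 32.65 -12.51   0.13]
```

>>> {"name": "jog_arm", "arguments": {
  "series": [
    {"delta_pos":[1.5,-1.5,0],"twist":[0,0,0]},
    {"delta_pos":[2.5,-2.6,0],"twist":[0,0,0]},
    {"delta_pos":[2.5,-2.6,0],"twist":[0,0,0]},
    {"delta_pos":[2.5,-2.6,0],"twist":[0,0,0]},
    {"delta_pos":[2.5,-2.4,0],"twist":[0,0,0]},
    {"delta_pos":[3.5,-0.1,0],"twist":[0,0,0]},
    {"delta_pos":[3.5,-0.1,0],"twist":[0,0,0]},
    {"delta_pos":[3.5,-0.1,0],"twist":[0,0,0]},
    {"delta_pos":[3.5,-0.1,0],"twist":[0,0,0]},
    {"delta_pos":[3.5,-0.2,0],"twist":[0,0,0]},
    {"delta_pos":[2.5,-0.1,0],"twist":[0,0,0]},
    {"delta_pos":[0,0,0],"twist":[0,0,0]}
  ]
}}

```text
time_s: 12.7
eef_pos: [474.2, 120.6, 111.6]
ee_rot: [-0.0, 0.772, 0.635, -0.0]
ft_force: [-0.7, 0.8, 0.1]
width: 0.255
```

```bash
python3 - <<'E'
from h import *
import go
go.show()
c=cam('scene','scene10');w=pts(c); cam('top','top10')
s=c['pixels'];t=cv2.imread('pics/top10.png')
cv2.imwrite('pics/c13.png',np.hstack([cv2.resize(s[110:260,130:280],(400,400),interpolation=cv2.INTER_CUBIC),cv2.resize(t[120:270,120:270],(400,400),interpolation=cv2.INTER_CUBIC)]))
c=dict(np.load('pics/scene0.npz'));w=pts(c)
A=att(c)
P=w.reshape(-1,3);P=P[np.isfinite(P).all(1)]
m=(abs(P[:,0]-475)<50)&(abs(P[:,1]-130)<80);print(m.sum(),np.percentile(P[m,2],[1,50,99]))
E
python3 go.py 475 130 -25 -11.5
```

```text
t 12.7 p [474.2 120.6 111.6] yang -11.15 z [-9.e-04 -1.e-04 -1.e+00] w 0.255 f [-0.7  0.8  0.1]
1663 [-724.19386135    2.96211072    8.11558232]
t 12.8 p [474.3 117.1 111.9] yang -11.48 z [-7.0e-04 -1.3e-03 -1.0e+00] w 0.257 f [-0.3 -0.2  0.8]
delta tool cm now [ 1.29 -0.18 13.69]
twist deg [-0.02  0.08  0.02]
delta after twist [ 1.27 -0.19 13.69]
```

View pics/c13.png

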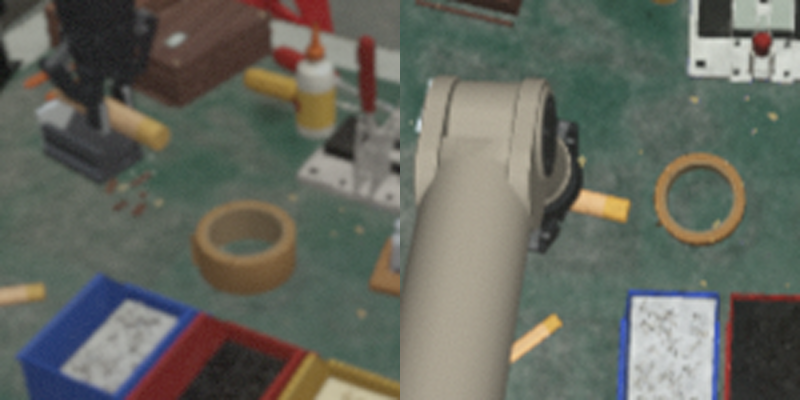

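>>> {"name": "jog_arm", "arguments": {
  "series": [
    {"delta_pos":[0,-1.4,1],"twist":[0,0,0]},
    {"delta_pos":[0,0,2.5],"twist":[0,0,0]},
    {"delta_pos":[0,0,3],"twist":[0,0,0]},
    {"delta_pos":[0,0,3],"twist":[0,0,0]},
    {"delta_pos":[0,0,2],"twist":[0,0,0]},
    {"delta_pos":[0,0,1.5],"twist":[0,0,0]},
    {"delta_pos":[0,0,0.5],"twist":[0,0,0]},
    {"delta_pos":[0,0,0],"twist":[0,0,0]},
    {"delta_pos":[0,0,0],"twist":[0,0,0]}
  ]
}}

```text
time_s: 13.92
eef_pos: [461.8, 121.3, -22.1]
ee_rot: [0.0, 0.774, 0.633, 0.001]
ft_force: [0.3, 0.6, -0.7]
width: 0.261
```

```bash
python3 - <<'E'
from h import *
import go
go.show()
c=cam('scene','scene11');w=pts(c); cam('top','top11')
s=c['pixels'];t=cv2.imread('pics/top11.png')
cv2.imwrite('pics/c14.png',np.hstack([cv2.resize(s[130:230,120:220],(400,400),interpolation=cv2.INTER_CUBIC),cv2.resize(t[120:270,120:270],(400,400),interpolation=cv2.INTER_CUBIC)]))
E
```

```text
t 13.93 p [461.8 121.3 -22.1] yang -11.49 z [ 1.6e-03  6.0e-04 -1.0e+00] w 0.261 f [ 0.3  0.6 -0.7]
```

View pics/c14.png

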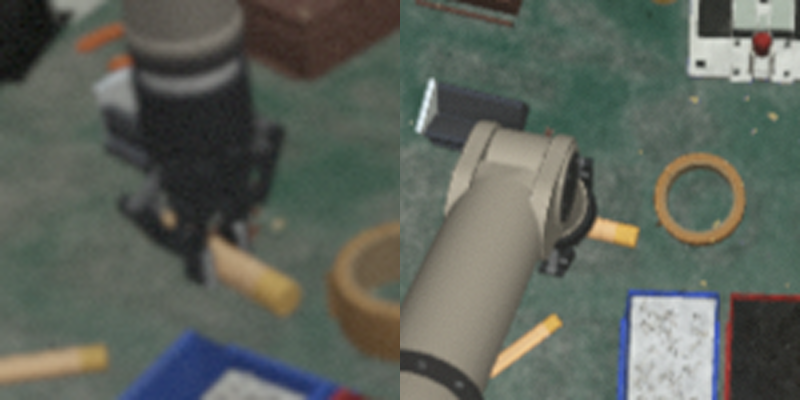

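>>> {"name": "jog_arm", "arguments": {
  "series": [
    {"delta_pos":[0,0,0.4],"twist":[0,0,0]},
    {"delta_pos":[0,0,0.3],"twist":[0,0,0]},
    {"delta_pos":[0,0,0],"twist":[0,0,0]}
  ]
}}

```text
time_s: 14.4
eef_pos: [460.9, 121.2, -30.0]
ee_rot: [-0.0, 0.774, 0.633, -0.0]
ft_force: [0.4, -0.4, -0.2]
width: 0.261
```

>>> {"name": "jog_arm", "arguments": {
  "series": [
    {"delta_pos":[0,0,0.15],"twist":[0,0,0]},
    {"delta_pos":[0,0,0],"twist":[0,0,0]}
  ]
}}

```text
time_s: 14.65
eef_pos: [460.9, 121.2, -30.1]
ee_rot: [-0.001, 0.774, 0.633, 0.0]
ft_force: [-3.7, -0.6, 12.7]
width: 0.262
```

>>> {"name": "jog_arm", "arguments": {
  "series": [
    {"delta_pos":[0,0,-0.1],"twist":[0,0,0]},
    {"delta_pos":[0,0,0],"twist":[0,0,0]}
  ]
}}

```text
time_s: 14.9
eef_pos: [461.0, 121.2, -30.1]
ee_rot: [-0.0, 0.774, 0.633, 0.0]
ft_force: [-1.1, -0.4, 5.7]
width: 0.258
```

>>> {"name": "jog_arm", "arguments": {
  "series": [
    {"delta_pos":[0,0,0],"twist":[0,0,0]},
    {"delta_pos":[0,0,0],"twist":[0,0,0]},
    {"delta_pos":[0,0,0],"twist":[0,0,0]},
    {"delta_pos":[0,0,0],"twist":[0,0,0]}
  ],
  "grip": 0.7
}}

```text
time_s: 15.4
eef_pos: [460.9, 121.2, -30.5]
ee_rot: [0.0, 0.774, 0.633, -0.0]
ft_force: [0.1, 0.2, -0.1]
width: 0.701
```

>>> {"name": "jog_arm", "arguments": {
  "series": [
    {"delta_pos":[0,0,-2],"twist":[0,0,0]},
    {"delta_pos":[0,0,-4],"twist":[0,0,0]},
    {"delta_pos":[0,0,-3],"twist":[0,0,0]},
    {"delta_pos":[0,0,0],"twist":[0,0,0]}
  ]
}}

```text
time_s: 15.9
eef_pos: [463.2, 121.7, 61.8]
ee_rot: [0.001, 0.774, 0.633, 0.003]
ft_force: [-0.2, -0.4, -1.1]
width: 0.705
```

```bash
python3 - <<'E'
from h import *
import go
go.show()
c=cam('scene','scene12');w=pts(c); cam('top','top12')
s=c['pixels'];t=cv2.imread('pics/top12.png')
cv2.imwrite('pics/c15.png',np.hstack([cv2.resize(s[130:230,120:220],(400,400),interpolation=cv2.INTER_CUBIC),cv2.resize(t[120:270,120:270],(400,400),interpolation=cv2.INTER_CUBIC)]))
E
```

```text
t 15.9 p [463.2 121.7  61.8] yang -11.49 z [ 0.0051  0.0023 -1.    ] w 0.705 f [-0.2 -0.4 -1.1]
```

View pics/c15.png

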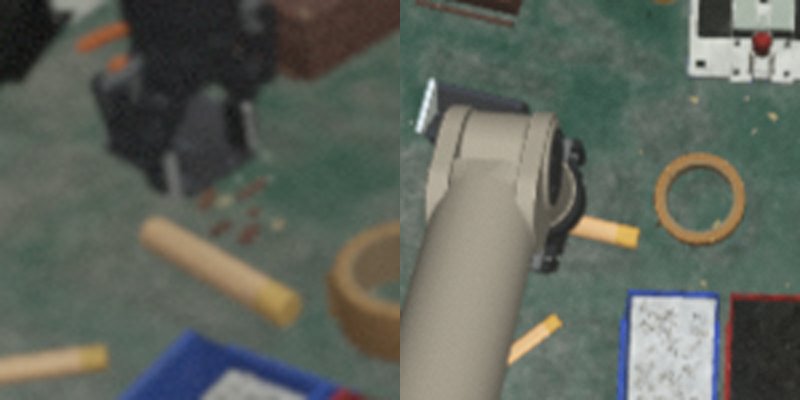

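```bash
python3 - <<'E'
from fit import *
np.random.seed(1)
c=dict(np.load('pics/scene12.npz'));A=att(c)
# silhouette: wood/brass mask
hsv=cv2.cvtColor(c['pixels'],cv2.COLOR_BGR2HSV);im=c['pixels'].astype(int)
m=np.zeros(im.shape[:2],np.uint8);m[182:212,152:198]=1
m&=((hsv[...,0]>8)&(hsv[...,0]<30)&(im[...,2]>130)).astype(np.uint8)
n,l,st,_=cv2.connectedComponentsWithStats(m);k=1+st[1:,4].argmax();m=(l==k)
print(m.sum())
w=pts(c);P=w[m];P=P[np.isfinite(P).all(1)]
print('depth pts mean',P.mean(0))
# fit: render convex hull of cylinder
from scipy.optimize import minimize
th=np.linspace(0,2*np.pi,40)
def hull(x,y,a,L=70,r=12,z=12):
    ax=np.array([-np.sin(a),np.cos(a),0]);n=np.array([np.cos(a),np.sin(a),0])
    Q=np.concatenate([np.array([x,y,z])+s*L*ax+r*(np.cos(th)[:,None]*n+np.sin(th)[:,None]*[0,0,1]) for s in(-1,1)])
    q=(Q-c['origin'])@A;q=q@c['K'].T;return q[:,:2]/q[:,2:]
def render(p):
    S=8;h=cv2.convexHull((hull(*p)).astype(np.float32))
    o=np.zeros((60*S,80*S),np.uint8);cv2.fillPoly(o,[np.round((h-[140,165]+.5)*S).astype(np.int32)],255)
    return cv2.resize(o,(80,60),interpolation=cv2.INTER_AREA)/255.
M=m[165:225,140:220].astype(float)
f=lambda p:abs(render(p)-M).sum()
best=min((minimize(f,[461+dx,121+dy,np.pi-.2],method='Nelder-Mead',options=dict(initial_simplex=[[461+dx,121+dy,2.94],[466+dx,121+dy,2.94],[461+dx,127+dy,2.94],[461+dx,121+dy,3.02]])) for dx in(-4,4) for dy in(-4,4)),key=lambda q:q.fun)
p=best.x;print(p,np.rad2deg(p[2])-180,best.fun)
ax=np.array([-np.sin(p[2]),np.cos(p[2])]);print('brass',p[:2]+70*ax,'butt',p[:2]-70*ax)
E
```

```text
325
depth pts mean [456.22981987 116.17268609  20.57212026]
[464.78357253 125.16236568   2.92267927] -12.542813186869012 53.007843137254895
brass [449.58173748  56.83298539] butt [479.98540758 193.49174597]
```

```bash
python3 - <<'E'
from h import *
c=dict(np.load('pics/top12.npz'))
cv2.imwrite('pics/c16.png',cv2.resize(c['pixels'][190:225,175:225],(800,560),interpolation=cv2.INTER_CUBIC))
s=dict(np.load('pics/scene12.npz'))
cv2.imwrite('pics/c17.png',cv2.resize(s['pixels'][178:218,148:202],(756,560),interpolation=cv2.INTER_CUBIC))
E
```

```text
(no output)
```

View pics/c16.png

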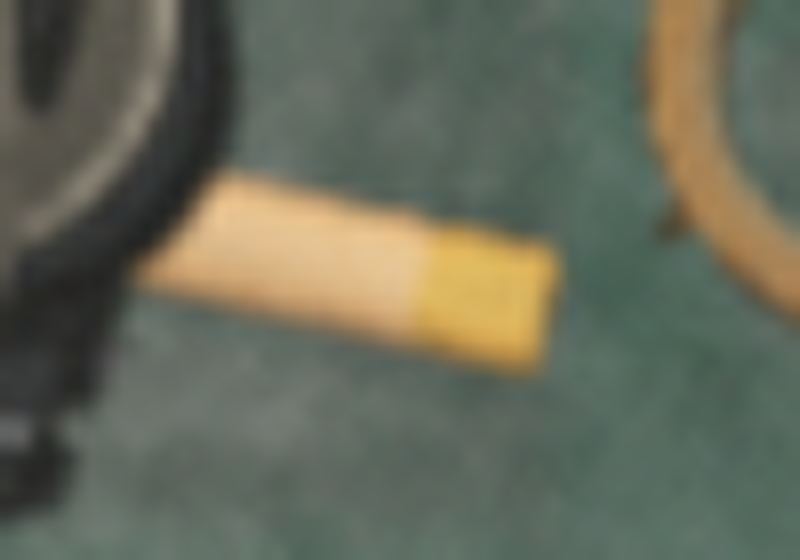

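View pics/c17.png

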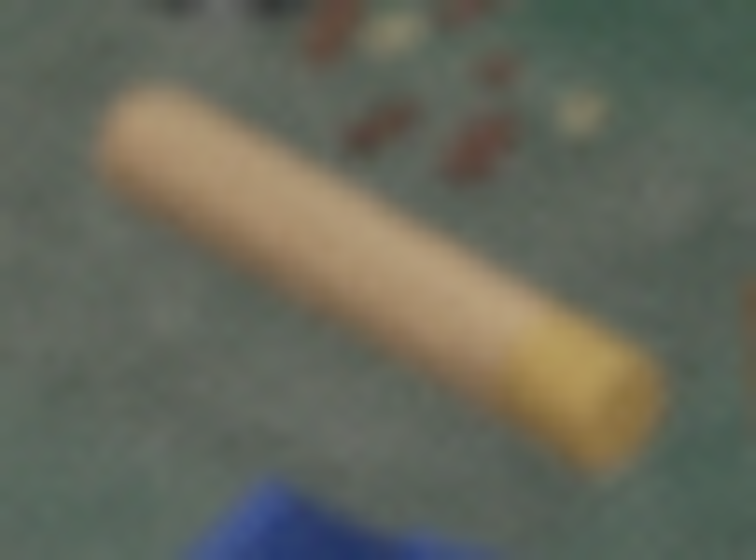

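```bash
python3 - <<'E'
from h import *
c=dict(np.load('pics/top12.npz'));s=dict(np.load('pics/scene12.npz'))
print('top end',ray(c,208.75,208.7,12.),'bnd',ray(c,200.9,207.1,12.),'p170',ray(c,175+170/16-.5,190+232/16-.5,12))
# scene: brass face centre crop (632,420), butt silhouette
k=14.
for u,v in [(632,412),(135,135)]: print('scene',ray(s,148+u/k-.5,178+v/k-.5,12.))
def pr(c,p):
    q=att(c).T@(np.array(p)-c['origin']);q=c['K']@(q/q[2]);return q[:2]
E
python3 go.py 455 82 -30 -11.5
```

```text
top end [448.63868848  54.20732785  12.        ] bnd [452.74369535  77.89704584  12.        ] p170 [460.65701987 125.54878181  12.        ]
scene [449.31311901  52.56039429  12.        ]
scene [475.70299325 192.13034031  12.        ]
t 16.0 p [460.5 121.4  59.3] yang -11.48 z [-5.e-04  4.e-04 -1.e+00] w 0.7 f [-0.8 -0.6 -0.1]
delta tool cm now [-3.97  0.25  8.93]
twist deg [-0.03 -0.02  0.02]
delta after twist [-3.97  0.25  8.93]
```

>>> {"name": "jog_arm", "arguments": {
  "series": [
    {"delta_pos":[-1.5,0,0],"twist":[0,0,0]},
    {"delta_pos":[-2,0.07,0],"twist":[0,0,0]},
    {"delta_pos":[-1.1,0,0],"twist":[0,0,0]},
    {"delta_pos":[0,0,0],"twist":[0,0,0]},
    {"delta_pos":[0,0,2],"twist":[0,0,0]},
    {"delta_pos":[0,0,3],"twist":[0,0,0]},
    {"delta_pos":[0,0,2],"twist":[0,0,0]},
    {"delta_pos":[0,0,1.2],"twist":[0,0,0]},
    {"delta_pos":[0,0,0],"twist":[0,0,0]}
  ]
}}

```text
time_s: 17.12
eef_pos: [452.0, 76.1, -22.9]
ee_rot: [-0.0, 0.774, 0.633, -0.001]
ft_force: [-0.0, -0.5, -0.1]
width: 0.699
```

```bash
python3 - <<'E'
from h import *
c=cam('scene','scene13');t=cam('top','top13')
cv2.imwrite('pics/c18.png',np.hstack([cv2.resize(c['pixels'][140:220,140:220],(400,400),interpolation=cv2.INTER_CUBIC),cv2.resize(t['pixels'][170:230,170:230],(400,400),interpolation=cv2.INTER_CUBIC)]))
E
python3 go.py 452 76 -30 -11.5
```

```text
t 17.23 p [453.2  76.1 -21.8] yang -11.49 z [ 1.2e-03  3.0e-04 -1.0e+00] w 0.697 f [-0.3  0.2  0.4]
delta tool cm now [-0.04 -0.12  0.82]
twist deg [ 0.07 -0.03  0.01]
delta after twist [-0.04 -0.11  0.82]
```

View pics/c18.png

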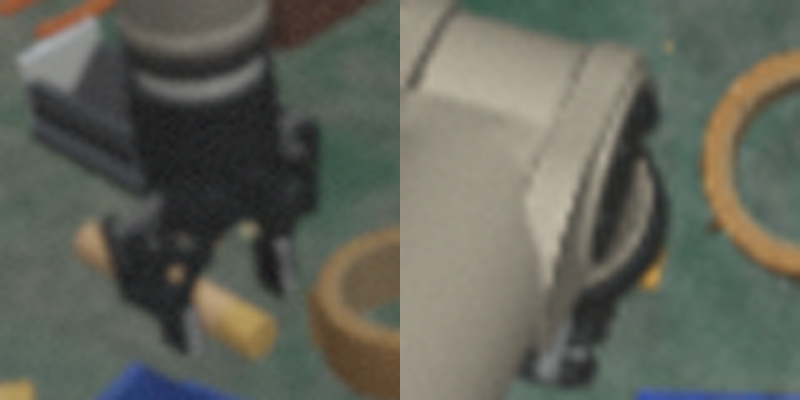

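>>> {"name": "jog_arm", "arguments": {
  "series": [
    {"delta_pos":[0,-0.1,0.5],"twist":[0,0,0]},
    {"delta_pos":[0,0,0.22],"twist":[0,0,0]},
    {"delta_pos":[0,0,0],"twist":[0,0,0]}
  ]
}}

```text
time_s: 17.6
eef_pos: [451.4, 76.2, -29.6]
ee_rot: [-0.0, 0.774, 0.633, 0.0]
ft_force: [0.0, 0.6, -0.2]
width: 0.697
```

>>> {"name": "jog_arm", "arguments": {
  "series": [
    {"delta_pos":[0,0,0],"twist":[0,0,0]},
    {"delta_pos":[0,0,0],"twist":[0,0,0]},
    {"delta_pos":[0,0,0],"twist":[0,0,0]},
    {"delta_pos":[0,0,0],"twist":[0,0,0]},
    {"delta_pos":[0,0,0],"twist":[0,0,0]}
  ],
  "grip": 0,
  "squeeze": 40
}}

```text
time_s: 18.23
eef_pos: [451.7, 76.2, -29.3]
ee_rot: [0.0, 0.774, 0.633, 0.0]
ft_force: [-0.9, -0.2, 4.2]
width: 0.266
```

>>> {"name": "jog_arm", "arguments": {
  "series": [
    {"delta_pos":[0,0,0],"twist":[0,0,0]},
    {"delta_pos":[0,0,-0.3],"twist":[0,0,0]},
    {"delta_pos":[0,0,-0.7],"twist":[0,0,0]},
    {"delta_pos":[0,0,-1.5],"twist":[0,0,0]},
    {"delta_pos":[0,0,-2.5],"twist":[0,0,0]},
    {"delta_pos":[0,0,-2.5],"twist":[0,0,0]},
    {"delta_pos":[0,0,-1.5],"twist":[0,0,0]},
    {"delta_pos":[0,0,0],"twist":[0,0,0]}
  ],
  "squeeze": 90
}}

```text
time_s: 19.23
eef_pos: [452.5, 76.5, 61.6]
ee_rot: [0.0, 0.774, 0.633, 0.001]
ft_force: [1.4, 0.3, -0.3]
width: 0.252
```

```bash
python3 - <<'E'
from h import *
c=cam('scene','scene14');t=cam('top','top14')
cv2.imwrite('pics/c19.png',np.hstack([cv2.resize(c['pixels'][110:210,120:220],(400,400),interpolation=cv2.INTER_CUBIC),cv2.resize(t['pixels'][150:230,140:220],(400,400),interpolation=cv2.INTER_CUBIC)]))
E
python3 go.py 452 76 -30 -11.5
```

```text
t 19.32 p [450.9  76.3  60.1] yang -11.48 z [-9.e-04  1.e-04 -1.e+00] w 0.246 f [ 0.8  0.2 -1.2]
delta tool cm now [-0.01  0.12  9.01]
twist deg [-0.05  0.    0.02]
delta after twist [-0.01  0.11  9.01]
```

View pics/c19.png

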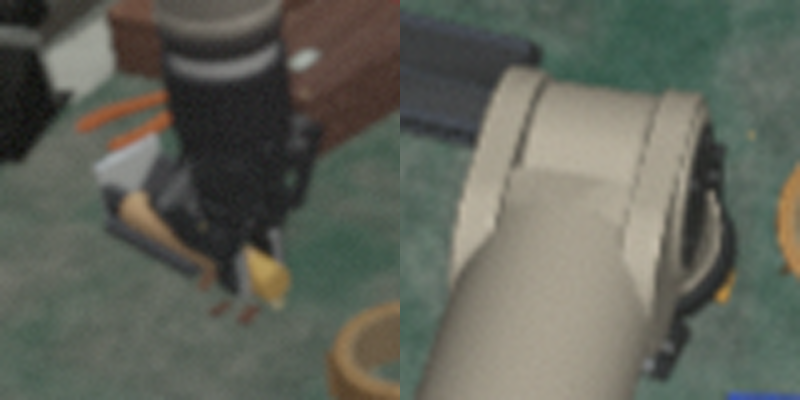

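```bash
python3 - <<'E'
from h import *
s=dict(np.load('pics/scene14.npz'))
def pr(c,p):
    q=att(c).T@(np.array(p)-c['origin']);q=c['K']@(q/q[2]);return q[:2].round(1)
g=np.array([450.9,76.3]);a=np.array([.199,.98])
for z in(95,102): print('brass',pr(s,[*(g-22*a),z]),'butt',pr(s,[*(g+118*a),z]))
for z in(70,80,90,112,120): print(z,'butt',pr(s,[*(g+118*a),z]))
cv2.imwrite('pics/c20.png',cv2.resize(s['pixels'][150:195,140:200],(800,600),interpolation=cv2.INTER_CUBIC))
w=pts(s)
for v in range(158,176,2): print(v,' | '.join('%d,%d,%d'%tuple(w[v,u]) if np.isfinite(w[v,u]).all() else 'nan' for u in range(148,174,3)))
E
```

```text
brass [188.5 183.1] butt [152.7 163.8]
brass [188.3 181. ] butt [152.3 161.7]
70 butt [154.  171.1]
80 butt [153.5 168.2]
90 butt [152.9 165.3]
112 butt [151.7 158.7]
120 butt [151.3 156.3]
158 551,278,41 | 548,264,46 | 473,182,117 | 394,99,191 | 398,94,190 | 398,84,193 | 404,80,190 | 431,94,170 | 418,73,184
160 546,276,37 | 468,190,111 | 470,180,113 | 391,97,188 | 391,88,191 | 394,82,190 | 403,80,185 | 432,96,163 | 435,89,163
162 548,278,27 | 464,187,108 | 463,176,112 | 390,98,182 | 387,85,188 | 387,77,190 | 398,76,184 | 576,221,28 | 431,86,160
164 548,281,19 | 460,185,104 | 458,172,110 | 460,163,111 | 390,89,179 | 384,75,187 | 394,74,181 | nan | 430,87,154
166 547,281,12 | 547,268,16 | 458,173,103 | 458,162,107 | 458,152,110 | 388,79,177 | 394,75,175 | 404,75,169 | 431,88,148
168 546,281,6 | 542,266,13 | 541,253,18 | 455,161,102 | 455,150,106 | 402,93,158 | 392,74,171 | 403,74,164 | 409,71,161
170 539,276,4 | 543,268,4 | 540,253,11 | 540,241,15 | 455,152,99 | 452,138,105 | 411,92,146 | 400,73,160 | 408,70,156
172 533,272,1 | 534,260,5 | 539,253,4 | 535,237,12 | 539,230,11 | 535,214,19 | 448,126,105 | 402,75,152 | 409,72,148
174 522,262,4 | 526,255,4 | 533,249,2 | 536,240,3 | 533,225,10 | 532,213,14 | 535,204,15 | 447,116,103 | 410,74,141
```

View pics/c20.png

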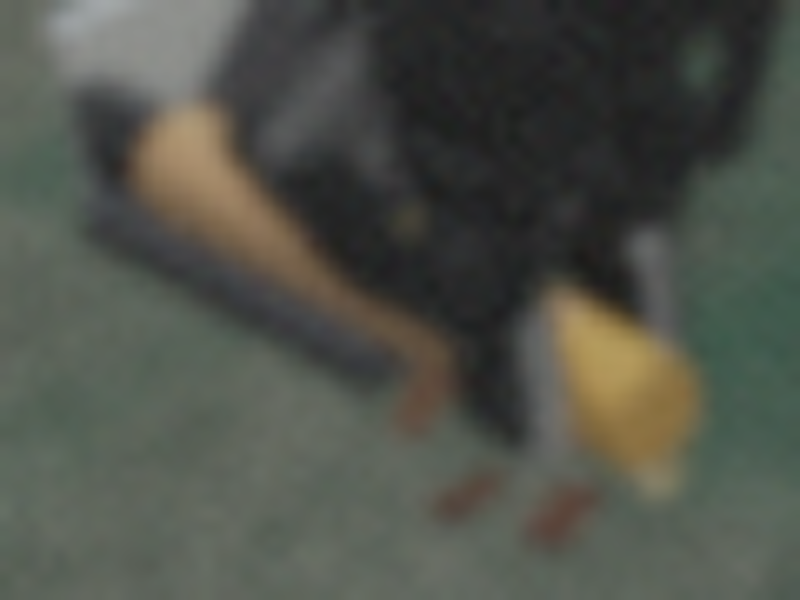

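>>> {"name": "jog_arm", "arguments": {
  "series": [
    {"delta_pos":[1,1,0],"twist":[0,0,0]},
    {"delta_pos":[2.2,2,0],"twist":[0,0,0]},
    {"delta_pos":[2.5,2,0],"twist":[0,0,0]},
    {"delta_pos":[2.5,2,0],"twist":[0,0,0]},
    {"delta_pos":[1.8,1.1,0],"twist":[0,0,0]},
    {"delta_pos":[1,0.5,0],"twist":[0,0,0]},
    {"delta_pos":[0,0,0],"twist":[0,0,0]},
    {"delta_pos":[0,0,0],"twist":[0,0,0]}
  ]
}}

```text
time_s: 20.32
eef_pos: [557.0, 165.8, 60.1]
ee_rot: [-0.0, 0.775, 0.632, -0.001]
ft_force: [0.1, -1.5, -0.0]
width: 0.248
```

```bash
python3 go.py 558.2 167 10 -11.5; python3 - <<'E'
from h import *
c=cam('scene','scene15');t=cam('top','top15')
cv2.imwrite('pics/c21.png',np.hstack([cv2.resize(c['pixels'][110:190,130:210],(400,400),interpolation=cv2.INTER_CUBIC),cv2.resize(t['pixels'][130:200,110:180],(400,400),interpolation=cv2.INTER_CUBIC)]))
E
```

```text
t 20.32 p [557.  165.8  60.1] yang -11.56 z [-1.1e-03 -7.0e-04 -1.0e+00] w 0.248 f [ 0.1 -1.5 -0. ]
delta tool cm now [0.15 0.1  5.01]
twist deg [-0.05  0.05 -0.06]
delta after twist [0.15 0.09 5.01]
```

View pics/c21.png

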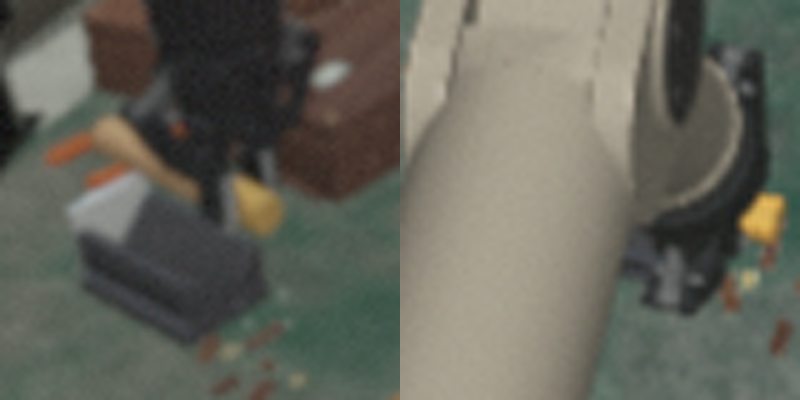

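```bash
cat > ov.py <<'E'
from h import *
def ovl(cs,V,a,crop,k,out):
    X=np.array([np.cos(a),np.sin(a),0]);Y=np.array([-np.sin(a),np.cos(a),0]);O=np.array([V[0],V[1],0.])
    segs=[]
    for x,z in [(-35,44),(-24,44),(0,20),(24,44),(35,44)]: segs.append(((x,-49,z),(x,49,z)))
    pr=[(-35,0),(-35,44),(-24,44),(0,20),(24,44),(35,44),(35,0)]
    for p,q in zip(pr,pr[1:]): segs.append(((p[0],49,p[1]),(q[0],49,q[1])))
    for x in(-30,30): segs.append(((x,-49,30),(x,-49,58)));segs.append(((x,-55,58),(x,-49,58)))
    segs.append(((-30,-49,58),(30,-49,58)));segs.append(((-30,-55,58),(30,-55,58)))
    outs=[]
    for c,(x0,y0,w,h) in zip(cs,crop):
        A=att(c);im=cv2.resize(c['pixels'][y0:y0+h,x0:x0+w],(w*k,h*k),interpolation=cv2.INTER_CUBIC);im=cv2.convertScaleAbs(im,alpha=1.5)
        def P(p):
            g=O+X*p[0]+Y*p[1]+np.array([0,0,p[2]]);q=c['K']@(A.T@(g-c['origin']));q=q[:2]/q[2];return tuple(np.round((q-[x0,y0]+.5)*k).astype(int).tolist())
        for s in segs: cv2.line(im,P(s[0]),P(s[1]),(0,0,255),1)
        outs.append(im)
    cv2.imwrite(out,np.hstack(outs))
if __name__=='__main__':
    ovl([dict(np.load('pics/scene0.npz')),dict(np.load('pics/top0.npz'))],(573,240),np.deg2rad(168.5),[(138,138,50,50),(122,142,50,50)],8,'pics/c22.png')
E
python3 ov.py
```

```text
(no output)
```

View pics/c22.png

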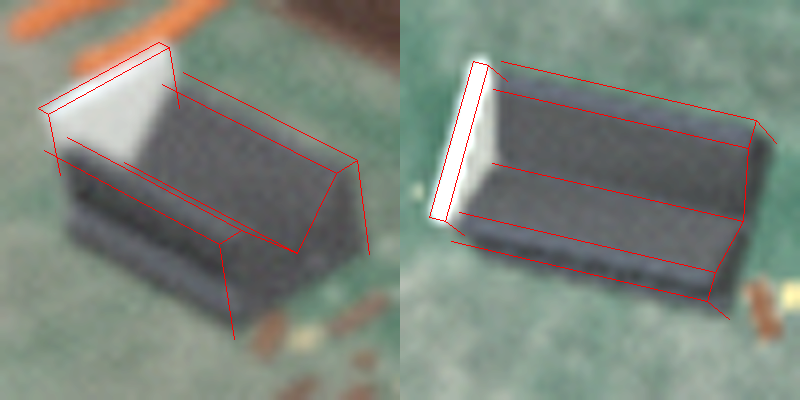

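```bash
python3 - <<'E'
from ov import *
ovl([dict(np.load('pics/scene0.npz')),dict(np.load('pics/top0.npz'))],(571,237.3),np.deg2rad(168.2),[(138,138,50,50),(122,142,50,50)],8,'pics/c23.png')
E
```

```text
(no output)
```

View pics/c23.png

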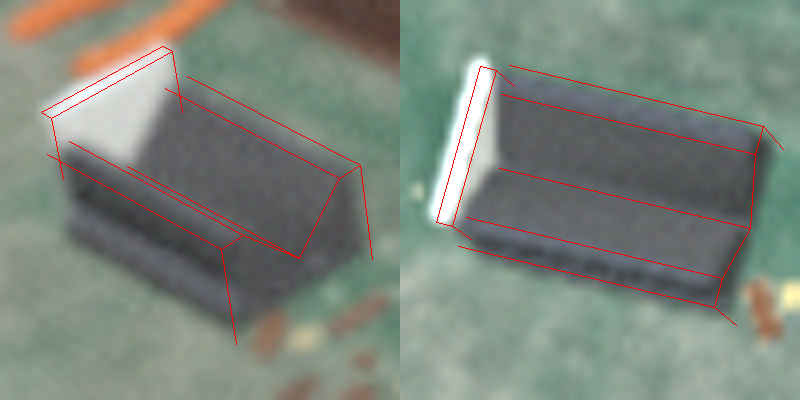

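>>> {"name": "jog_arm", "arguments": {
  "series": [
    {"delta_pos":[0,0,1.5],"twist":[0,0,0]},
    {"delta_pos":[0,0,2],"twist":[0,0,0]},
    {"delta_pos":[0,0,1.5],"twist":[0,0,0]},
    {"delta_pos":[0,0,0.4],"twist":[0,0,0]},
    {"delta_pos":[0,0,0],"twist":[0,0,0]},
    {"delta_pos":[0,0,0],"twist":[0,0,0]}
  ]
}}

```text
time_s: 21.18
eef_pos: [558.4, 166.9, 7.0]
ee_rot: [0.0, 0.774, 0.633, 0.001]
ft_force: [-0.4, -0.1, 0.0]
width: 0.245
```

```bash
python3 go.py 556.4 165 0 -11.6; python3 - <<'E'
from h import *
c=cam('scene','scene16');t=cam('top','top16')
cv2.imwrite('pics/c24.png',np.hstack([cv2.resize(c['pixels'][135:185,135:185],(400,400),interpolation=cv2.INTER_CUBIC),cv2.resize(t['pixels'][130:200,110:180],(400,400),interpolation=cv2.INTER_CUBIC)]))
E
```

```text
t 21.18 p [558.4 166.9   7. ] yang -11.5 z [ 1.4e-03  3.0e-04 -1.0e+00] w 0.245 f [-0.4 -0.1  0. ]
delta tool cm now [-0.22 -0.16  0.7 ]
twist deg [ 0.07 -0.03  0.1 ]
delta after twist [-0.22 -0.16  0.7 ]
```

View pics/c24.png

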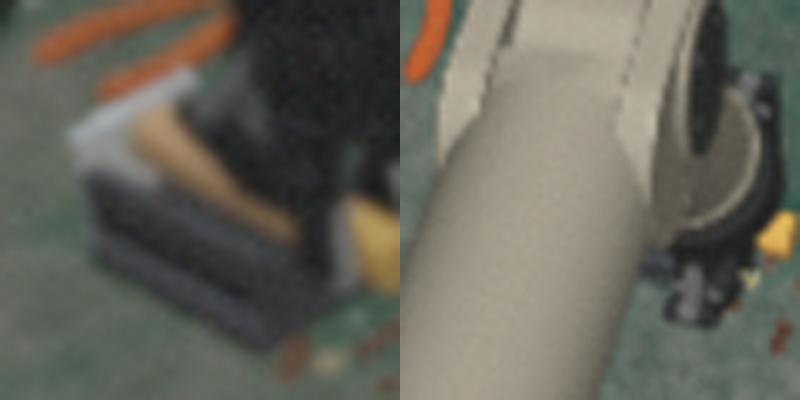

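>>> {"name": "jog_arm", "arguments": {
  "series": [
    {"delta_pos":[-0.15,-0.12,0.3],"twist":[0,0,0.05]},
    {"delta_pos":[0,0,0.3],"twist":[0,0,0.05]},
    {"delta_pos":[0,0,0.1],"twist":[0,0,0]},
    {"delta_pos":[0,0,0],"twist":[0,0,0]}
  ]
}}

```text
time_s: 21.78
eef_pos: [556.0, 165.6, -0.7]
ee_rot: [-0.0, 0.775, 0.632, -0.0]
ft_force: [0.6, 0.3, 0.3]
width: 0.246
```

>>> {"name": "jog_arm", "arguments": {
  "series": [
    {"delta_pos":[0,0,0.2],"twist":[0,0,0]},
    {"delta_pos":[0,0,0],"twist":[0,0,0]}
  ]
}}

```text
time_s: 22.02
eef_pos: [556.9, 165.6, -2.3]
ee_rot: [0.0, 0.775, 0.632, 0.001]
ft_force: [1.2, -0.3, 0.1]
width: 0.247
```

>>> {"name": "jog_arm", "arguments": {
  "series": [
    {"delta_pos":[0,0,0.12],"twist":[0,0,0]},
    {"delta_pos":[0,0,0],"twist":[0,0,0]}
  ]
}}

```text
time_s: 22.28
eef_pos: [557.4, 165.5, -3.1]
ee_rot: [0.001, 0.775, 0.632, 0.001]
ft_force: [1.6, -0.1, 2.0]
width: 0.247
```

>>> {"name": "jog_arm", "arguments": {
  "series": [
    {"delta_pos":[0,0,0.12],"twist":[0,0,0]},
    {"delta_pos":[0,0,0],"twist":[0,0,0]}
  ]
}}

```text
time_s: 22.52
eef_pos: [558.0, 165.4, -3.9]
ee_rot: [0.001, 0.775, 0.632, 0.001]
ft_force: [2.6, -1.2, 5.0]
width: 0.245
```

>>> {"name": "jog_arm", "arguments": {
  "series": [
    {"delta_pos":[0,0.12,0],"twist":[0,0,0]},
    {"delta_pos":[0,0,0.1],"twist":[0,0,0]},
    {"delta_pos":[0,0,0],"twist":[0,0,0]}
  ]
}}

```text
time_s: 22.9
eef_pos: [558.5, 165.3, -4.8]
ee_rot: [0.0, 0.775, 0.632, 0.001]
ft_force: [2.4, -1.0, 7.9]
width: 0.248
```

>>> {"name": "jog_arm", "arguments": {
  "series": [
    {"delta_pos":[0,0,0.1],"twist":[0,0,0]},
    {"delta_pos":[0,0,0],"twist":[0,0,0]}
  ]
}}

```text
time_s: 23.15
eef_pos: [558.6, 165.2, -5.2]
ee_rot: [0.0, 0.775, 0.632, 0.001]
ft_force: [-0.3, -1.8, 11.1]
width: 0.244
```

>>> {"name": "jog_arm", "arguments": {
  "series": [
    {"delta_pos":[0.1,0,-0.1],"twist":[0,0,0]},
    {"delta_pos":[0.15,0,0],"twist":[0,0,0]},
    {"delta_pos":[0,0,0],"twist":[0,0,0]}
  ]
}}

```text
time_s: 23.52
eef_pos: [558.5, 165.2, -4.8]
ee_rot: [0.001, 0.775, 0.631, -0.0]
ft_force: [0.7, -4.0, 10.3]
width: 0.245
```

>>> {"name": "jog_arm", "arguments": {
  "series": [
    {"delta_pos":[0.15,0,0],"twist":[0,0,0]},
    {"delta_pos":[0,0,0],"twist":[0,0,0]}
  ]
}}

```text
time_s: 23.78
eef_pos: [558.5, 165.2, -4.9]
ee_rot: [0.002, 0.776, 0.631, -0.001]
ft_force: [-1.0, -5.6, 10.0]
width: 0.246
```

>>> {"name": "jog_arm", "arguments": {
  "series": [
    {"delta_pos":[0.1,0,-0.15],"twist":[0,0,0]},
    {"delta_pos":[0.15,0,0],"twist":[0,0,0]},
    {"delta_pos":[0,0,0],"twist":[0,0,0]}
  ]
}}

```text
time_s: 24.15
eef_pos: [559.6, 170.4, -4.3]
ee_rot: [0.001, 0.775, 0.632, 0.0]
ft_force: [3.2, -4.1, 4.6]
width: 0.245
```

```bash
python3 go.py 556.4 165 0 -11.6; python3 - <<'E'
from h import *
c=cam('scene','scene17');t=cam('top','top17')
cv2.imwrite('pics/c25.png',np.hstack([cv2.resize(c['pixels'][135:185,135:185],(400,400),interpolation=cv2.INTER_CUBIC),cv2.resize(t['pixels'][140:190,130:180],(400,400),interpolation=cv2.INTER_CUBIC)]))
E
```

```text
t 24.15 p [559.6 170.4  -4.3] yang -11.63 z [ 0.0016 -0.0017 -1.    ] w 0.245 f [ 3.2 -4.1  4.6]
delta tool cm now [-0.59 -0.2  -0.43]
twist deg [ 0.11  0.08 -0.03]
delta after twist [-0.59 -0.2  -0.43]
```

View pics/c25.png

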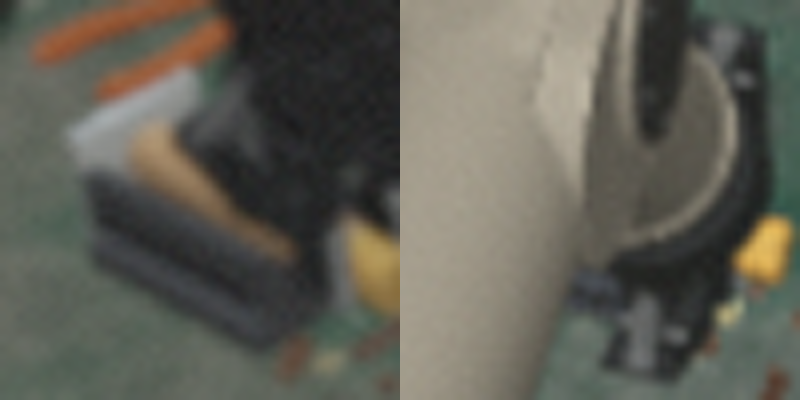

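>>> {"name": "jog_arm", "arguments": {
  "series": [
    {"delta_pos":[0.15,0,-0.05],"twist":[0,0,0]},
    {"delta_pos":[0.15,0,0],"twist":[0,0,0]},
    {"delta_pos":[0,0,0],"twist":[0,0,0]}
  ]
}}

```text
time_s: 24.62
eef_pos: [559.6, 171.7, -4.0]
ee_rot: [0.002, 0.775, 0.632, -0.001]
ft_force: [1.9, -6.2, 4.0]
width: 0.249
```

>>> {"name": "jog_arm", "arguments": {
  "series": [
    {"delta_pos":[0.2,0,0],"twist":[0,0,0]},
    {"delta_pos":[0,0,0],"twist":[0,0,0]}
  ]
}}

```text
time_s: 24.88
eef_pos: [559.6, 171.7, -4.1]
ee_rot: [0.002, 0.776, 0.631, -0.002]
ft_force: [0.6, -8.4, 5.8]
width: 0.249
```

>>> {"name": "jog_arm", "arguments": {
  "series": [
    {"delta_pos":[0.2,0,0],"twist":[0,0,0]},
    {"delta_pos":[0,0,0],"twist":[0,0,0]}
  ]
}}

```text
time_s: 25.12
eef_pos: [559.6, 171.6, -4.1]
ee_rot: [0.003, 0.776, 0.631, -0.004]
ft_force: [0.9, -12.0, 6.5]
width: 0.247
```

>>> {"name": "jog_arm", "arguments": {
  "series": [
    {"delta_pos":[0.2,0,0],"twist":[0,0,0]},
    {"delta_pos":[0,0,0],"twist":[0,0,0]},
    {"delta_pos":[-0.3,0,0],"twist":[0,0,0]},
    {"delta_pos":[-0.3,0,0],"twist":[0,0,0]},
    {"delta_pos":[0,0,0],"twist":[0,0,0]}
  ]
}}

```text
time_s: 25.75
eef_pos: [559.6, 171.8, -4.0]
ee_rot: [0.001, 0.775, 0.631, -0.001]
ft_force: [3.1, -6.0, 4.8]
width: 0.242
```

>>> {"name": "jog_arm", "arguments": {
  "series": [
    {"delta_pos":[0,0,0],"twist":[0,0,0]},
    {"delta_pos":[0,0,0],"twist":[0,0,0]},
    {"delta_pos":[0,0,0],"twist":[0,0,0]},
    {"delta_pos":[0,0,0],"twist":[0,0,0]}
  ],
  "grip": 0.7
}}

```text
time_s: 26.25
eef_pos: [558.6, 175.5, -4.3]
ee_rot: [-0.001, 0.775, 0.632, -0.0]
ft_force: [-0.6, -0.3, -0.4]
width: 0.699
```

>>> {"name": "jog_arm", "arguments": {
  "series": [
    {"delta_pos":[0,0,-2],"twist":[0,0,0]},
    {"delta_pos":[0,0,-4],"twist":[0,0,0]},
    {"delta_pos":[0,0,-5],"twist":[0,0,0]},
    {"delta_pos":[-4,-2,-2],"twist":[0,0,0]},
    {"delta_pos":[-5,-3,0],"twist":[0,0,0]},
    {"delta_pos":[-5,-3,0],"twist":[0,0,0]},
    {"delta_pos":[-5,-3,0],"twist":[0,0,0]},
    {"delta_pos":[-4,-1,0],"twist":[0,0,0]},
    {"delta_pos":[0,0,0],"twist":[0,0,0]}
  ]
}}

```text
time_s: 27.38
eef_pos: [394.4, -29.3, 127.0]
ee_rot: [-0.001, 0.777, 0.629, 0.002]
ft_force: [1.1, 0.9, 0.1]
width: 0.701
```

```bash
python3 go.py; python3 - <<'E'
from h import *
c=cam('scene','scene18');t=cam('top','top18')
cv2.imwrite('pics/c26.png',np.hstack([cv2.resize(c['pixels'][135:185,138:188],(400,400),interpolation=cv2.INTER_CUBIC),cv2.resize(t['pixels'][140:190,125:175],(400,400),interpolation=cv2.INTER_CUBIC)]))
E
```

```text
t 27.38 p [394.4 -29.3 127. ] yang -12.0 z [ 0.0012  0.0037 -1.    ] w 0.701 f [1.1 0.9 0.1]
```

View pics/c26.png

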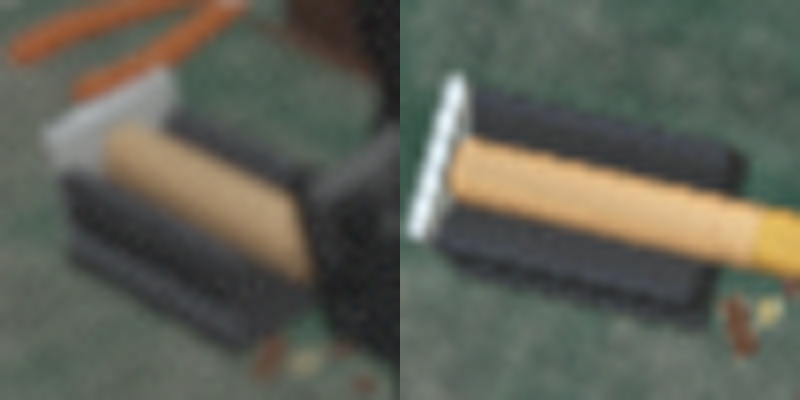

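```bash
python3 - <<'E'
from h import *
t=dict(np.load('pics/top18.npz'))
cv2.imwrite('pics/c27.png',cv2.resize(t['pixels'][145:190,125:185],(800,600),interpolation=cv2.INTER_CUBIC))
im=cv2.convertScaleAbs(cv2.resize(t['pixels'][145:190,125:185],(800,600),interpolation=cv2.INTER_CUBIC),alpha=1.2);cv2.imwrite('pics/c27.png',im)
E
```

```text
(no output)
```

View pics/c27.png

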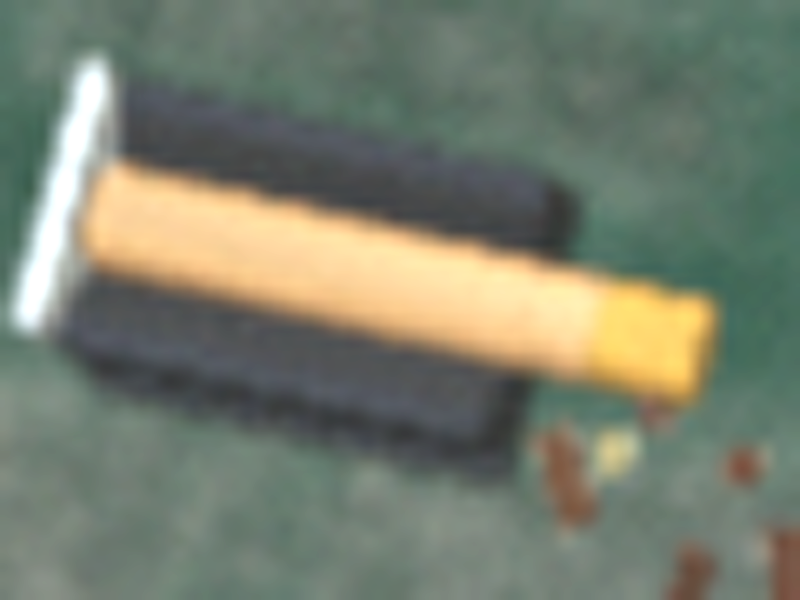

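```bash
python3 - <<'E'
from h import *
t=dict(np.load('pics/top18.npz'));k=800/60
r=lambda u,v,z: ray(t,125+u/k-.5,145+v/k-.5,z)
b=r(98,217,40);e=r(707,347,37);print('butt',b,'brass',e,np.linalg.norm((b-e)[:2]))
d=(e-b)[:2];print('yaw',np.rad2deg(np.arctan2(-d[0],-d[1])))
u=d/np.linalg.norm(d)
# stop plate top inner edge (z58): endpoints
for p in [(112,65),(38,325)]: q=r(*p,58);print('stop pt',q, 'axial butt dist',(b-q)[:2]@u,(e-q)[:2]@u)
w=pts(t)
import fit
P=w.reshape(-1,3);P=P[np.isfinite(P).all(1)]
c=(b+e)/2
x=(P[:,:2]-c[:2])@np.array([-u[1],u[0]]);y=(P[:,:2]-c[:2])@u
for lo in range(-60,70,20):
    m=(abs(x)<4)&(y>lo)&(y<lo+20);print(lo,m.sum(),np.median(P[m,2]).round(1))
E
```

```text
butt [582.15437635 286.48147441  40.        ] brass [557.31349661 149.58558741  37.        ] 139.13142413551844
yaw 10.284879170840194
stop pt [612.95206981 280.99054026  58.        ] axial butt dist 0.09599197217945668 139.2274161076979
stop pt [554.10617687 293.36888372  58.        ] axial butt dist 1.7689465763284309 140.90037071184688
-60 17 50.1
-40 17 50.6
-20 17 48.3
0 18 51.3
20 18 48.4
40 17 48.3
60 25 34.4
```

>>> {"name": "jog_arm", "arguments": {
  "series": [
    {"delta_pos":[0,0,0],"twist":[0,0,0]},
    {"delta_pos":[0,0,0],"twist":[0,0,0]}
  ]
}}

```text
time_s: 27.72
eef_pos: [396.0, -25.9, 126.1]
ee_rot: [0.0, 0.774, 0.633, -0.0]
ft_force: [-0.4, -0.0, 0.2]
width: 0.703
```

```bash
python3 - <<'E'
from h import *
import go
go.show()
t=cam('top','top19');a=np.load('pics/top18.npz')['pixels'][145:190,125:185].astype(int);print(abs(a-t['pixels'][145:190,125:185]).mean())
print(bot.hand_in())
E
```

```text
t 27.73 p [396.  -25.9 126.1] yang -11.5 z [ 1.e-04 -9.e-04 -1.e+00] w 0.703 f [-0.4 -0.   0.2]
1.519506172839506
the job is handed in; nothing more can be done
None
```

I rolled the handle out over the sprung jaws, lifted it clear of the hooks and laid it on the bench, then let go. I took it again about 22 mm from the brass end, laid it in the V, pushed it to the stop and let go. The job was handed in at about 27.7 s, with no verdict reported.

**Last checks (top camera):**
- **Butt to stop:** the gap is about 0–2 mm.
- **Height:** the handle's top is level at about 49 mm along the block, which matches a seated handle.
- **Brass end:** it sticks out of the open end.
- **At rest:** two pictures just before hand-in showed no change, and the arm was clear with no force on it.
- **Bottle and jar:** the arm kept well away from both. I did not measure them again at the end.

**What went wrong or disagreed:**
- The first close caught nothing. The real fingertips stand about 33–35 mm higher than the reported TCP, measured in the scene camera's depth. I corrected for this in all later moves.
- The handle's measured direction differed from the V-block's by about 1.2 degrees (0.02 rad). That is inside the limit and about as fine as I can read the picture.
- The handle first stuck by friction in the V, then slid to the stop. It held there against a push of about 12 N.

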